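Gauge the open tin in the filter drawer and hang the gauge up

TASK

The open aluminium tin's lid lies beside it, just where the height gauge has to stand: first put the lid in the empty side bin. Then stand the bridge gauge squarely over the tin, both feet flat on the liner to the tin's left and right and its sprung cross-strip pushed up by the tin's rim, and keep it still there for about a second so it reads the rim height. Finally hang the gauge by its eye on the slanted peg and let go, leaving the tin in its well and everything else in the drawer undisturbed.

Things in the scene. Friction and masses are not known exactly. Their poses are not given: they have to be found in the camera images.
- drawer: Fixed open drawer, white front towards the robot. Origin on the table (z=0), x away from the robot, y along the front. Inside: x -155 to 235 mm, y -257 to 257 mm; side walls 58 mm and front 72 mm high. The white cabinet behind, 130 mm high, begins 235 mm along x. The front strip (x below -20 mm) holds gauge, lens and large cap in any order.
- liner (a point): Point on the flat top of the drawer's grey liner, 30 mm above the table, amid its six round wells: 74 mm across, 8 mm deep, centred at x = -47.5 and +47.5 mm, y = -150, 0 and +150 mm from here (drawer axes). Along y 76 mm of flat liner lies between wells, room for a gauge foot; along x only 21 mm, too little.
- tin: Loose open-topped plain aluminium tin, 62 mm diameter, 62 mm tall, wall 3 mm, standing in one of the wells (any of the six). Origin: centre of its underside, z up. Its rim is 54 mm above the liner top. About 90 g.
- lid: Loose aluminium screw lid lying flat on the liner some 72 mm to the drawer's +y side of the tin: disc 64 mm diameter, 11 mm thick, with an upright finger rib on top along its own y, 12 mm wide (x), 50 mm long, its top 33 mm above the underside. Origin: centre of its underside. About 50 g.
- gauge: Loose bridge height gauge, about 0.44 kg, standing on two feet in the drawer's front strip. Origin midway between the feet on their sole plane; z up, y along the bridge, same after a half turn. Feet 30 (x) by 16 (y) mm centred at y = +-58 mm. Bridge bar 84 to 100 mm up. Above it an eye, open along x, 52 mm wide, 100 to 138 mm up, under a round bar 16 mm thick along y.
- gauge_tab (a point): Top of the gauge's black upright grip tab, 206 mm above the soles; the tab is 14 mm thick (x), 40 mm wide (y) and 52 mm tall; grip it across x from above.
- gauge_eye (a point): Point on the gauge axis at the underside of the eye's top bar, 138 mm above the soles.
- gauge_foot (a joint): Reading of the gauge (m): how far its sprung cross-strip, 18 (x) by 84 (y) mm, between the legs, is pushed up. 0 = fully down, underside 20 mm above the soles; stop at 0.045. Over the tin with both feet on the liner it reads about 0.034. Spring about 1 N at 0 and 2.2 N at 0.034, less than the gauge's weight.
- bin: Fixed empty grey side bin standing beside the drawer, left or right, open at the top: 150 (x) by 140 (y) mm outside, walls 4 mm thick and 62 mm high, floor 4 mm up, with a flap leaning outward from the top of the wall at its -x side up to 97 mm. Origin: centre of its underside, z up.
- peg_stand: Fixed stand on the other side of the drawer: base 130 by 120 by 10 mm, post 24 by 24 mm and 220 mm tall, centred 40 mm along +x, and one bare round steel peg 10 mm thick pointing along the stand's -x and upward at 35 degrees. Origin: centre of the underside, z up.
- peg_root (a point): Where the peg's axis leaves the post: 28 mm along x and 205 mm up in the stand's frame.
- peg_tip (a point): Centre of the peg's rounded end, 85 mm from the root along the peg's axis (the end cap reaches 5 mm farther).
- lens: Bystander, loose: black lens barrel standing upright in the drawer's front strip, 68 mm diameter, 76 mm tall; origin centre of underside.
- cap_large: Bystander, loose: black lens cap lying in the front strip, 82 mm diameter, 14 mm thick; origin centre of underside.
- cap_small: Bystander, loose: black lens cap in a well, 68 mm diameter, 13 mm thick; origin centre of underside.
- filter0: Bystander, loose: round glass filter in a dark ring, in a well, 68 mm diameter, 9 mm thick; origin centre of underside.
- filter1: Bystander, loose: round glass filter in a dark ring, in a well, 68 mm diameter, 9 mm thick; origin centre of underside.
- filter2: Bystander, loose: round glass filter in a dark ring, in a well, 68 mm diameter, 9 mm thick; origin centre of underside.
- filter3: Bystander, loose: round glass filter in a dark ring, in a well, 68 mm diameter, 9 mm thick; origin centre of underside.
- wipe_box: Bystander, loose: flat carton 36 (x) by 130 (y) by 22 mm lying on the liner behind the wells; origin centre of underside.
Not all that is in view belongs to the job. What is shaped like the lid but blue is not meant. Leave any turquoise look-alike of the peg_stand alone.

How it is judged:
On the way, in this order (a step that is already met when the one before it is completed fails the run):
1. the lid lies in the side bin, let go (x of lid in the frame of bin between -0.06 and 0.06 m and y of lid in the frame of bin between -0.055 and 0.055 m and z of lid in the frame of bin below 0.045 m and linear speed of lid below 0.03 m/s and contact force between the fingers and lid below 0.1 N), for 0.2 s.
2. the gauge stands upright and still over the tin, both feet on the liner, its strip pushed up by the rim: reading within 2 mm of 34 mm, axis within 15 mm of the tin's, for 0.5 s (value of joint gauge_foot between 0.032 and 0.036 m and horizontal distance between gauge and tin below 0.015 m and angle between gauge's own z axis and vertical below 0.05 rad and contact force between gauge and tin above 0.5 N and linear speed of gauge below 0.02 m/s and contact force between gauge and drawer above 0.3 N and z of gauge in the frame of drawer between 0.028 and 0.033 m), for 0.5 s.
At the end, for the whole second after the job is handed in: The gauge hangs by its eye, at most swaying a little, on the slanted peg, within 20 degrees of upright; the lid lies in the bin; the tin stands within 15 mm and every other loose thing in the drawer within 25 mm of where it was (x of gauge_eye in the frame of peg_stand between -0.04 and 0.032 m and y of gauge_eye in the frame of peg_stand between -0.025 and 0.025 m and z of gauge_eye in the frame of peg_stand between 0.195 and 0.265 m and angle between gauge's own z axis and vertical below 0.35 rad and linear speed of gauge below 0.12 m/s and x of lid in the frame of bin between -0.06 and 0.06 m and y of lid in the frame of bin between -0.055 and 0.055 m and z of lid in the frame of bin below 0.045 m and distance of tin from where it was at the start of the episode below 0.015 m and angle between tin's own z axis and vertical below 0.1 rad and distance of each of filter0, filter1, filter2, filter3, cap_small, cap_large, lens, wipe_box from where it was at the start of the episode below 0.025 m); the robot touches nothing.
It fails at once if the tin is knocked over or lifted out of its well (angle between tin's own z axis and vertical above 0.3 rad or distance of tin from where it was at the start of the episode above 0.03 m).
It fails at once if another thing in the drawer is shoved more than 40 mm (distance of any of filter0, filter1, filter2, filter3, cap_small, cap_large, lens, wipe_box from where it was at the start of the episode above 0.04 m).
It also fails if it takes over 72 s, if anything falls off the work surface, if the arm or the gripper's body presses on something with over 40 N, if the wrist force passes 120 N, or if a joint passes its speed limit or range.

ROBOT

A 6-joint arm with a two-finger parallel gripper is mounted at the origin on the work surface. World frame = base frame: x ahead of the robot, y to its left, z up, the work surface at z = 0. Lengths are in m, angles in rad, forces in N, time in s.
With the tool pointing down it reaches from about 0.225 to 0.875 m from the base axis. Payload 3.4 kg.
Tool frame: the origin (TCP) lies at the very end of the fingers, on their centre line; the grasp point (between the pads) lies 19 mm behind it; x points along the fingers, z is the direction in which the jaws open and shut, and the axes are right-handed (so a half turn about x gives the same grasp; the last joint's range is limited). The gripper opens to 85 mm and grips with 20 to 120 N. Pads are 22 mm wide; open, the fingers measure 114 mm over their backs; the gripper's body (76 mm by 85 mm) begins 54 mm behind the grasp point. The pads swing forward as they close: fully open they stand 13 mm farther back than shut.
Start: joints at [1.035, 0.276, 1.505, -0, 1.361, -0.121], TCP at [0.232, 0.526, 0.231] pointing down, gripper open.
Joint ranges: [-2.89, 2.89], [-0.75, 2.08], [0.22, 2.7], [-1.18, 4.32], [0.11, 2.71], [-2.7, 2.7]. Speed limits (rad/s): [2.57, 2.57, 3.14, 3.14, 3.14, 3.14].

INTERFACE

Orientations are given as a unit quaternion [w, x, y, z].
In Python, from rig import manip, viewer, finder gives the robot as it stands.
- The arm moves only by the tool move_arm, never from a script. Its argument "rows" is a list of rows, each a list of 3 entries, a list of its own where there are three numbers: the shift along the tool's x, y, z in mm, then the turn about the tool's x in rad, then the finger opening in mm, from 0 to 85.4. A call has 1 to 8 rows; each row is the pose to reach, as a shift and turn from the pose measured when the call began, along the tool's axes at that moment; what a row does not reach only later rows make up. A row lasts 1/12 s, in which the tool goes at most 41.7 mm and 7.16 degrees, less where a joint would pass 70% of its speed; a pose out of reach is approached as far as the arm can. A call with a gripper value outside its range is refused whole. The fingers move at their own pace and stop on an object; "force" is the grip in N (left out, the last holds). Time passes only in rows, so rows that repeat a pose let the fingers close. It gives the time, the measured TCP pose, the force and the opening at its end, in the units of the state.
- manip.get_state(): the state, without advancing time (a new reading comes with each control period).
- viewer.get_image(name): name is "scene" or "top"; returns the picture (420x560x3 uint8, red, green, blue); there is no depth.
- viewer.get_calibration(name): a dict with "mtx" (3x3 intrinsics, pixels), "R" (3x3) and "t" (3): a world point X has camera coordinates R X + t. Camera axes: x right, y down, z forward; pixel columns grow to the right and rows downward; lengths in m; the calibration is good to about 2 mm. A picture is of the moment at which its call begins. get_calibration takes no time and is no camera call.
- manip.sign_off(): hands the job in, once; it reports no verdict.
Trained networks look in the newest picture that a camera, given by its name, has taken for a name from the list of things; names that differ only in an ending like _2 or _b are one class to them, and where a whole thing is asked for, a point or a joint stands for the part that bears it (a point fixed in the world has none). Each returns a list of dicts, best first, with "score" (0 to 1); they miss things now and then, are a little off and sometimes report something else, mostly with a low value. They report only what shows in the picture. A call takes as long as a camera call. They do not tell look-alikes from the thing itself.
- finder.look_for(target, camera): "centre" ([column, row] in pixels, amid what is visible of it).
- finder.trace(target, camera): "mask" (420x560 bool, what is visible of it) and "centre" ([column, row] in pixels, amid what is visible of it).
The state is a dict: "clock": time; "qpos": joint angles; "qd": joint speeds; "effort": joint torques, N m; "position": TCP position; "ee_rot": TCP orientation; "contact_force": force on the tool from outside, world axes, zero at the start; "moment": the same for the moment, N m; "width": finger opening in m.
Only numpy, scipy, OpenCV 4.12 (cv2) and the standard library are available. Lean on these libraries where they do the work, as an engineer would, in place of code of your own. Each camera call takes 0.05 s, during which the arm holds its last target.

## Working session

There is one attempt and no reset: what is moved stays moved. The work goes in short steps, Python scripts to look and compute and a tool call to move; the robot and the scene stay as the last step left them, time stands still between calls to the robot, and variables do not carry over. Pictures are saved under pics/ and viewed, and the job is handed in when it is done.

Besides the shell and the picture viewer there is one more tool, called by a JSON object that holds its "method" and its "body", one argument or row to a line. move_arm: Moves the arm, as the interface text tells. Its arguments: {"type":"object","properties":{"rows":{"type":"array"},"force":{"type":"number"}},"required":["rows"]}

```bash
ls; mkdir -p pics
python3 - <<'E'
from rig import manip, viewer, finder
import cv2
for n in ("scene","top"):
    im=viewer.get_image(n); cv2.imwrite(f"pics/{n}0.png",im[:,:,::-1])
    c=viewer.get_calibration(n); print(n,c)
    print('cam pos',-c["R"].T@c["t"])
print(manip.get_state())
E
```

```text
pics
scene {'mtx': array([[519.5288684 ,   0.        , 285.11304124],
       [  0.        , 519.5288684 , 202.13750798],
       [  0.        ,   0.        ,   1.        ]]), 'R': array([[-0.44181134,  0.89704068, -0.01098902],
       [ 0.48422806,  0.22814497, -0.84467335],
       [-0.75519926, -0.37850745, -0.5351693 ]]), 't': array([ 0.26185352, -0.10683134,  2.12418096])}
cam pos [1.77160048 0.5934981  1.04943637]
top {'mtx': array([[509.43835977,   0.        , 280.37306439],
       [  0.        , 509.43835977, 208.76253519],
       [  0.        ,   0.        ,   1.        ]]), 'R': array([[-0.01853251, -0.99981033, -0.00598759],
       [-0.99574171,  0.01899733, -0.09020837],
       [ 0.090305  ,  0.0042903 , -0.99590491]]), 't': array([-0.01905227,  0.53674479,  1.67162253])}
cam pos [ 0.38315021 -0.03641713  1.71308189]
{'clock': 0.1, 'qpos': array([ 1.03501128e+00,  2.76517891e-01,  1.50601132e+00,  1.54291774e-05,
        1.36070325e+00, -1.20986285e-01]), 'qd': array([-0.00035239, -0.00327747, -0.00235851, -0.00012449,  0.00085163,
        0.00062157]), 'effort': array([ 2.82815781e-04, -4.17698550e+01, -2.46402365e+01, -2.92604491e-04,
        5.75908693e-03,  2.93379026e-05]), 'position': array([0.23147695, 0.52583078, 0.23053221]), 'ee_rot': array([ 0.59172053, -0.38657697,  0.59276576,  0.38607488]), 'contact_force': array([0.0711807 , 0.65855586, 0.09747516]), 'moment': array([ 0.07182437, -0.00993842,  0.0257776 ]), 'width': 0.0855489204492335}
```

View pics/scene0.png

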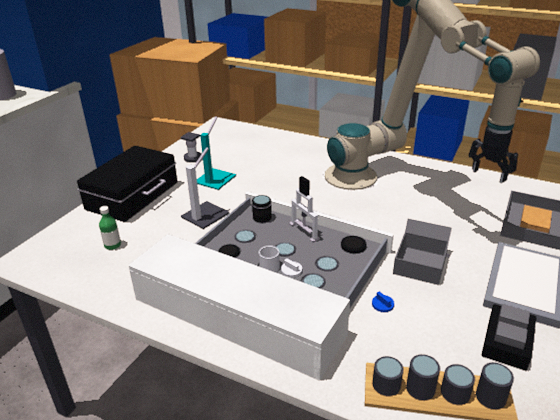

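View pics/top0.png

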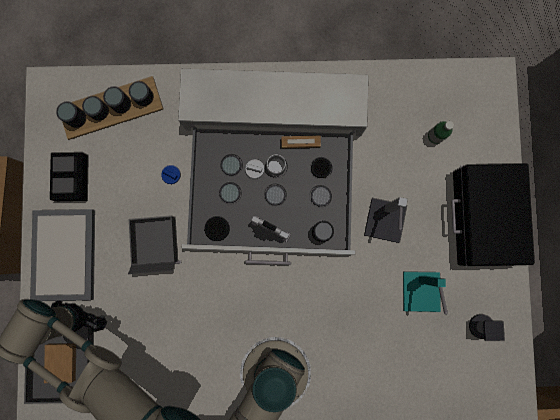

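The scene view shows the tin at (269,259), the lid at (291,268), the gauge at (304,210), and the stand's peg near (205,155). The top view shows the tin at (276,163), lid (255,169), gauge (269,228), bin (153,243) and the grey stand at (387,220).

Look-alikes, top pixels: lid is the white disc at (255,169), and the blue one at (171,175) is not it. Stand is the grey one at (387,220), and the turquoise one at (425,292) is not it.

```bash
cat > h.py <<'E'
from rig import manip, viewer, finder
import cv2, numpy as np
C={n:viewer.get_calibration(n) for n in("scene","top")}
def proj(n,X):
    c=C[n];p=(np.atleast_2d(X)@c["R"].T+c["t"])@c["mtx"].T
    return p[:,:2]/p[:,2:]
def ray(n,px):
    c=C[n];d=np.linalg.inv(c["mtx"])@np.array([px[0],px[1],1.]);return -c["R"].T@c["t"],c["R"].T@d
def onz(n,px,z):
    o,d=ray(n,px);return o+d*(z-o[2])/d[2]
def tri(pa,pb):
    (a,da),(b,db)=ray("scene",pa),ray("top",pb)
    da=da/np.linalg.norm(da);db=db/np.linalg.norm(db)
    s=np.linalg.lstsq(np.c_[da,-db],b-a,rcond=None)[0]
    p,q=a+s[0]*da,b+s[1]*db
    return (p+q)/2,np.linalg.norm(p-q)
def crop(im,x0,y0,x1,y1,s,fn):
    cv2.imwrite(fn,cv2.resize(np.ascontiguousarray(im[y0:y1,x0:x1,::-1]),None,fx=s,fy=s,interpolation=cv2.INTER_CUBIC))
E
python3 - <<'E'
from h import *
T=viewer.get_image("top");S=viewer.get_image("scene")
crop(T,180,60,370,260,3,"pics/t1.png")
crop(T,120,150,460,320,2.3,"pics/t2.png")
crop(S,180,170,400,300,3.5,"pics/s1.png")
crop(S,170,110,340,260,4,"pics/s2.png")
np.savez("masks0.npz",T=T,S=S)
for n in("top","scene"):
    for t in("tin","lid","gauge","gauge_tab","gauge_eye","bin","peg_stand","peg_root","peg_tip","lens","cap_large","cap_small","filter0","wipe_box","liner"):
        try: print(n,t,[(np.round(r["centre"],1).tolist(),round(r["score"],2)) for r in finder.look_for(t,n)])
        except Exception as e: print(n,t,e)
E
```

```text
top tin [([278.6, 163.6], 0.52)]
top lid [([171.7, 170.1], 0.7), ([256.4, 169.1], 0.56), ([215.8, 229.9], 0.55)]
top gauge [([270.2, 227.0], 0.77), ([302.3, 140.8], 0.73)]
top gauge_tab [([269.2, 230.6], 0.78), ([384.7, 217.1], 0.38)]
top gauge_eye [([269.3, 228.5], 0.57)]
top bin [([155.4, 240.6], 0.84), ([212.1, 227.5], 0.43)]
top peg_stand [([382.0, 223.1], 0.7), ([423.7, 290.7], 0.62)]
top peg_root [([424.5, 293.5], 0.89), ([385.3, 219.3], 0.79)]
top peg_tip [([424.1, 293.3], 0.73), ([385.8, 218.1], 0.62)]
top lens [([322.0, 231.9], 0.61), ([321.5, 168.2], 0.26)]
top cap_large [([216.3, 227.3], 0.83), ([272.1, 152.7], 0.53)]
top cap_small [([321.3, 166.7], 0.66)]
top filter0 [([231.3, 166.2], 0.74), ([321.8, 196.8], 0.72), ([275.9, 194.9], 0.7), ([320.8, 168.8], 0.64)]
top wipe_box [([304.3, 140.8], 0.75)]
top liner [([270.8, 150.0], 0.91), ([275.1, 196.0], 0.62), ([213.5, 228.5], 0.5)]
scene tin [([328.9, 261.6], 0.73), ([271.1, 259.8], 0.72)]
scene lid [([290.3, 268.7], 0.85), ([382.6, 306.3], 0.69)]
scene gauge [([303.7, 211.3], 0.58), ([354.6, 244.8], 0.42)]
scene gauge_tab [([302.3, 211.7], 0.9), ([197.7, 208.8], 0.39)]
scene gauge_eye [([305.4, 209.8], 0.98)]
scene bin [([422.8, 255.5], 0.95)]
scene peg_stand [([195.9, 208.5], 0.89), ([211.3, 173.5], 0.67)]
scene peg_root [([208.1, 177.0], 0.98), ([201.9, 205.8], 0.74)]
scene peg_tip [([301.9, 210.1], 0.72), ([198.7, 211.2], 0.58)]
scene lens [([264.1, 209.0], 0.64), ([231.4, 249.7], 0.25)]
scene cap_large [([353.4, 245.8], 0.86), ([288.3, 267.5], 0.46)]
scene cap_small [([230.5, 251.7], 0.53), ([306.7, 212.1], 0.2)]
scene filter0 [([316.3, 283.0], 0.8), ([327.6, 264.1], 0.78), ([246.5, 236.1], 0.72), ([284.9, 250.1], 0.61)]
scene wipe_box []
scene liner [([267.5, 283.6], 0.56)]
```

View pics/t1.png

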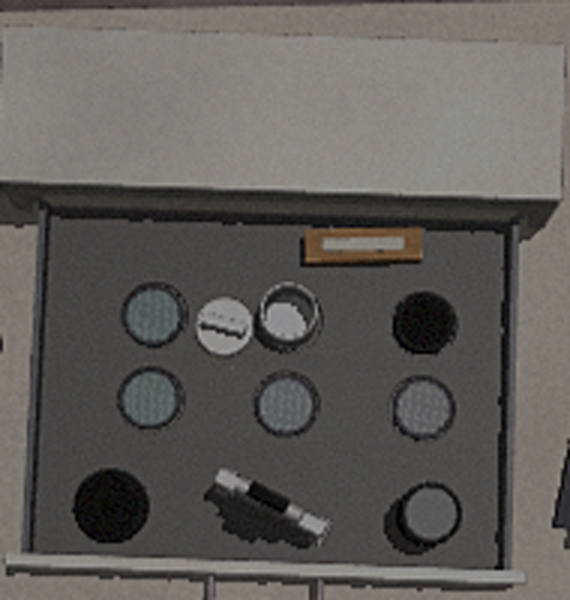

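View pics/t2.png

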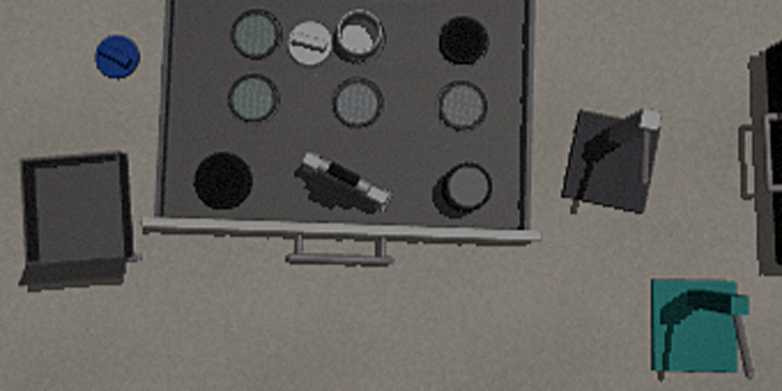

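View pics/s1.png

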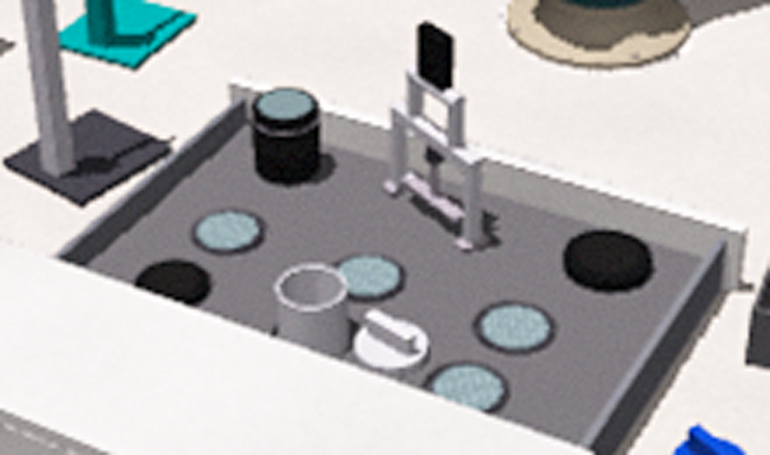

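View pics/s2.png

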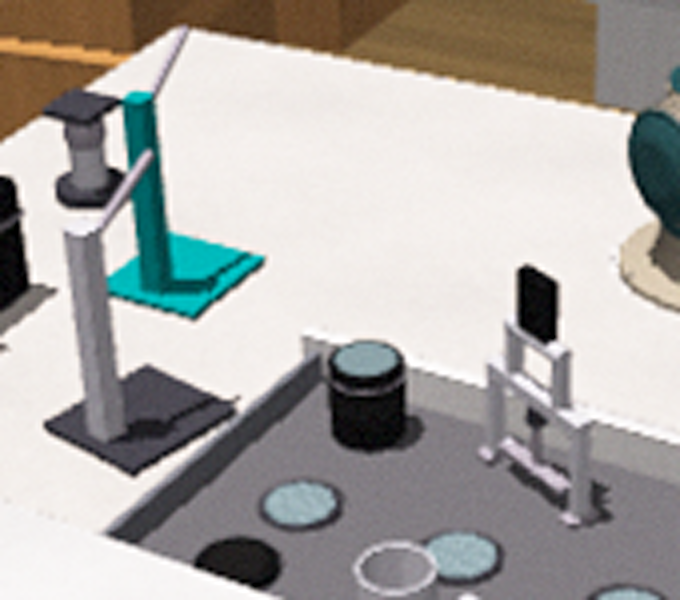

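Run:
```python
from h import *
d=np.load("masks0.npz");T,S=d["T"],d["S"]
crop(np.clip(T.astype(int)*2,0,255).astype(np.uint8),355,185,425,250,9,"pics/t_st.png")
crop(S,175,125,245,235,6,"pics/s_st.png")
crop(np.clip(T.astype(int)*2,0,255).astype(np.uint8),240,205,300,250,10,"pics/t_g.png")
crop(S,275,170,340,245,8,"pics/s_g.png")
crop(np.clip(T.astype(int)*2,0,255).astype(np.uint8),215,145,295,210,9,"pics/t_w.png")
```

```text
(no output)
```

View pics/t_st.png

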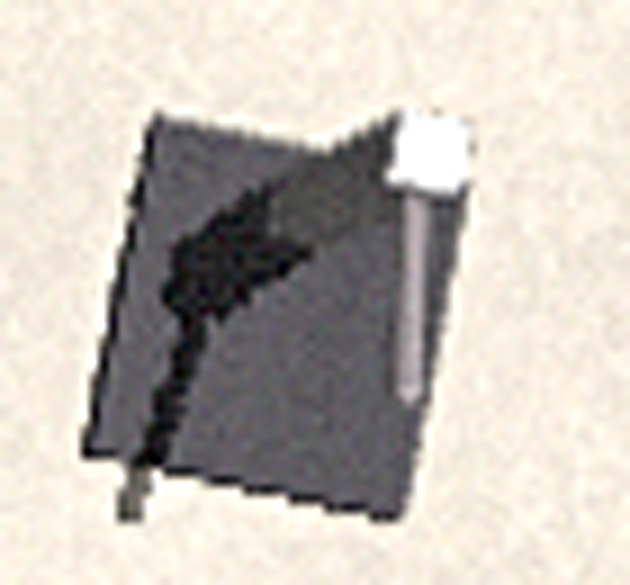

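View pics/s_st.png

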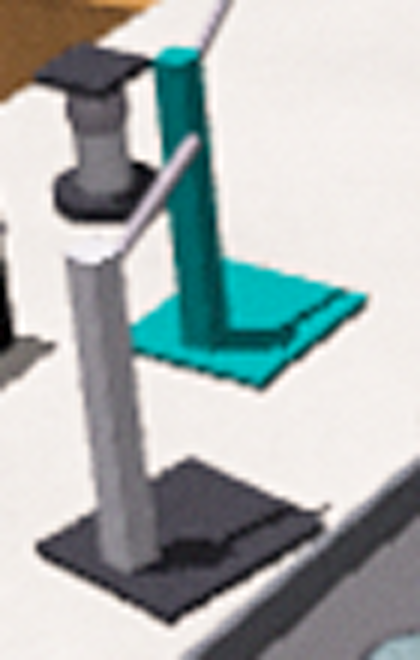

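View pics/t_g.png

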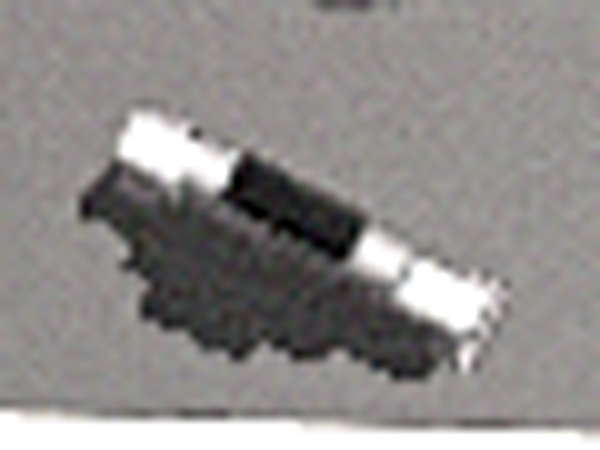

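View pics/s_g.png

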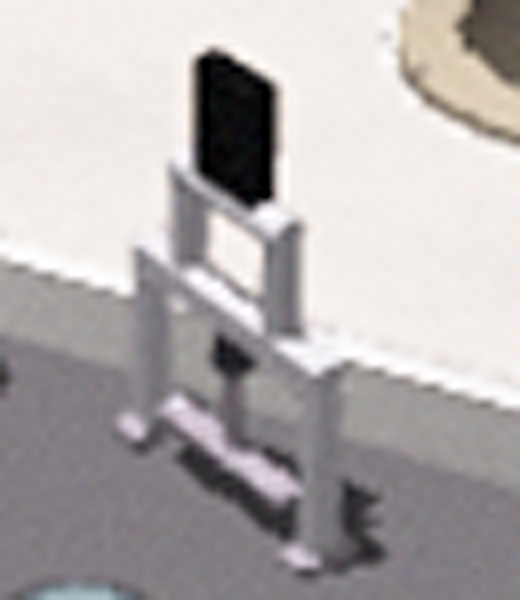

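View pics/t_w.png

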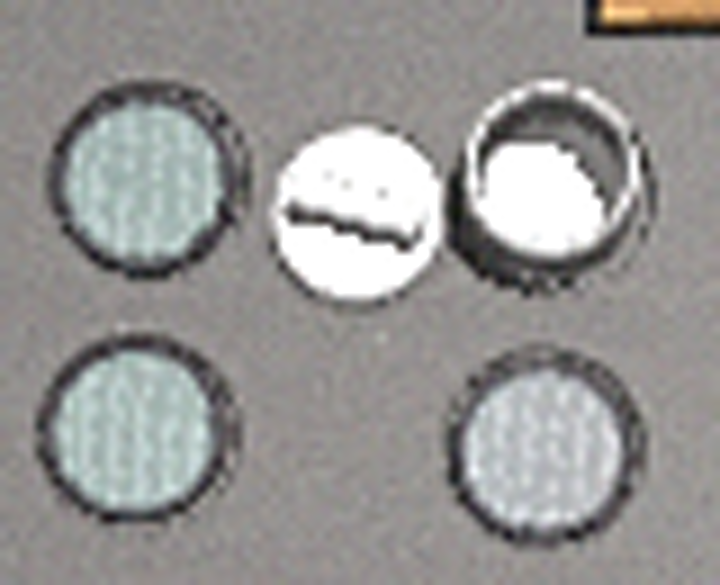

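Run:
```python
from h import *
d=np.load("masks0.npz");T,S=d["T"],d["S"]
crop(np.clip(T.astype(int)*2,0,255).astype(np.uint8),120,205,190,285,8,"pics/t_b.png")
crop(S,385,205,460,290,8,"pics/s_b.png")
```

```text
(no output)
```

View pics/t_b.png

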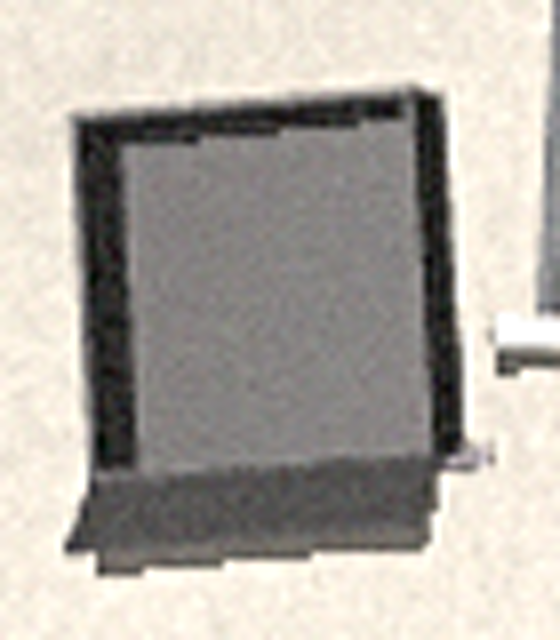

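View pics/s_b.png

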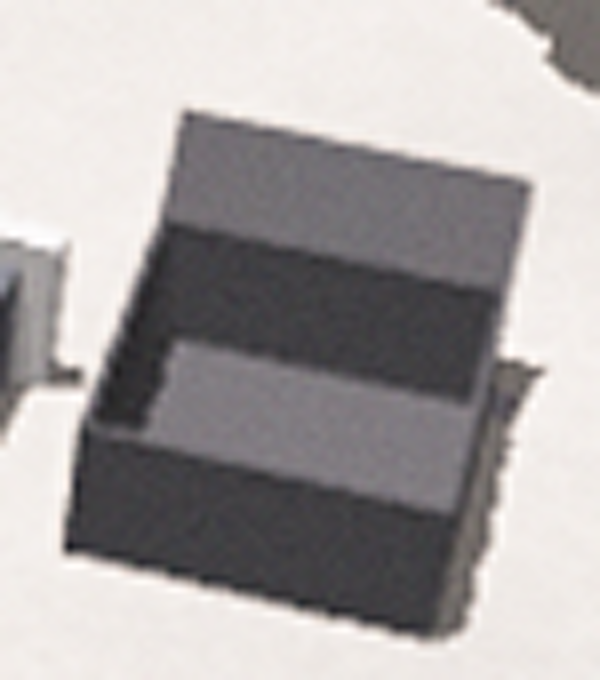

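```bash
cat > fit.py <<'E'
from h import *
from scipy.optimize import least_squares
def un(p,x0,y0,s): return ((np.array(p,float)+.5)/s-.5)+[x0,y0]
def fit(obs,guess,z0=0):
    # obs: list (cam, local xyz mm, px)
    def tf(p,L):
        c,s=np.cos(p[2]),np.sin(p[2]);L=np.array(L)/1e3
        return np.c_[p[0]+c*L[:,0]-s*L[:,1],p[1]+s*L[:,0]+c*L[:,1],z0+L[:,2]]
    def f(p):
        r=[]
        for cam,l,px in obs: r+=list(proj(cam,tf(p,[l]))[0]-px)
        return r
    o=least_squares(f,guess,loss="soft_l1")
    print("x,y,yaw",o.x.round(4),"deg",np.degrees(o.x[2]).round(2));print(np.round(f(o.x),1).reshape(-1,2).tolist())
    return o.x
if __name__=="__main__":
    T=lambda x0,y0,s:(lambda *p:un(p,x0,y0,s))
    a=T(355,185,9);b=T(175,125,6);tx=28-90*np.cos(np.radians(35));tz=205+90*np.sin(np.radians(35))
    print("stand")
    st=fit([("top",(65,60,10),a(155,112)),("top",(-65,60,10),a(80,460)),("top",(-65,-60,10),a(402,522)),("top",(40,0,220),a(429,150)),("top",(tx,0,tz),a(408,402)),
     ("scene",(65,-60,10),b(38,545)),("scene",(65,60,10),b(172,612)),("scene",(-65,60,10),b(325,520)),("scene",(-65,-60,10),b(190,457)),("scene",(40,0,220),b(97,247)),("scene",(tx,0,tz),b(194,135))],[.45,-.35,-.15])
    print("bin");a=T(120,205,8);b=T(385,205,8)
    bn=fit([("top",(75,70,62),a(75,118)),("top",(75,-70,62),a(442,92)),("top",(-75,70,62),a(90,478)),("top",(-75,-70,62),a(462,462)),
     ("scene",(75,-70,62),b(85,425)),("scene",(75,70,62),b(450,513)),("scene",(-75,-70,62),b(168,228)),("scene",(-75,70,62),b(500,295)),("scene",(75,-70,0),b(68,550)),("scene",(75,70,0),b(435,638))],[.4,.4,.05])
    print("gauge");a=T(240,205,10);b=T(275,170,8)
    g=fit([("top",(0,66,100),a(126,132)),("top",(0,-66,100),a(487,309)),("top",(0,0,206),a(296,207)),
     ("scene",(0,20,206),b(275,85)),("scene",(0,-20,206),b(202,55)),("scene",(15,58,0),b(303,565)),("scene",(15,-58,0),b(135,430)),("scene",(0,66,100),b(330,362)),("scene",(0,-66,100),b(150,250))],[.36,0,-.4],.03)
    w=T(215,145,9);s1=T(180,170,3.5)
    print("tin",onz("top",w(553,172),.084),onz("scene",s1(312,287),.084))
    print("lid",onz("top",w(357,214),.041),onz("scene",s1(391,343),.041))
    print("rib base shadow",onz("top",w(285,213),.041),onz("top",w(415,245),.041))
    print("scene rib top ends",onz("scene",s1(370,318),.063),onz("scene",s1(412,346),.063))
    t1=T(180,60,3)
    ob=[("top",(47.5,150,1),w(142,178)),("top",(-47.5,150,1),w(135,433)),("top",(-47.5,0,1),w(547,448)),("top",(-47.5,-150,1),t1(424,407)),("top",(47.5,-150,5),t1(425,322))]
    print("liner");L=fit(ob,[.55,0,0],.03)
E
python3 fit.py
python3 - <<'E'
import sys; sys.path.insert(0,'.')
from h import *
from scipy.spatial.transform import Rotation as R
s=manip.get_state();q=s["ee_rot"];print(R.from_quat(q[[1,2,3,0]]).as_matrix().round(3),s["position"])
E
```

```text
stand
x,y,yaw [ 0.4937 -0.3771 -0.2181] deg -12.5
[[-1.3, 0.4], [-0.1, -0.3], [-0.4, -0.1], [-1.0, 0.4], [-1.1, 0.3], [-1.5, -0.7], [-0.8, -0.1], [-0.3, -0.9], [-0.8, -1.1], [-1.2, -0.0], [0.0, -0.2]]
bin
x,y,yaw [0.4387 0.3954 0.0684] deg 3.92
[[-1.9, -0.3], [-4.9, -0.8], [-1.0, 0.9], [-4.3, -0.9], [-1.6, -0.4], [0.0, -0.5], [-2.0, -2.5], [0.7, -1.5], [-1.5, -0.2], [-1.2, -0.1]]
gauge
x,y,yaw [ 0.4694  0.0081 -0.4795] deg -27.47
[[-2.5, 0.2], [-0.6, 1.3], [-1.6, 0.1], [-1.2, 0.1], [0.1, -1.2], [-1.8, 0.5], [-2.0, 1.3], [0.5, 0.1], [-1.9, -3.3]]
tin [ 0.6776904  -0.01796202  0.084     ] [ 0.6808609  -0.01051037  0.084     ]
lid [0.67120045 0.05511008 0.041     ] [0.67257812 0.06090498 0.041     ]
rib base shadow [0.67209339 0.08167639 0.041     ] [0.65922345 0.03388325 0.041     ]
scene rib top ends [0.67408815 0.04168616 0.063     ] [0.6924964  0.09021771 0.063     ]
liner
x,y,yaw [ 0.6325 -0.015  -0.0489] deg -2.8
[[0.8, 0.2], [0.5, 0.1], [-0.2, -0.3], [-0.7, 0.1], [-0.3, -0.1]]
[[ 0.    -0.915  0.403]
 [ 0.     0.403  0.915]
 [-1.    -0.     0.   ]] [0.23176462 0.52626809 0.23132666]
```

```bash
cat > plan.py <<'E'
import sys
from h import *
from scipy.spatial.transform import Rotation as R
def rot(s): q=s["ee_rot"];return R.from_quat(q[[1,2,3,0]]).as_matrix()
def plan(x,y,z,yawdeg):
    s=manip.get_state();M=rot(s);d=M.T@(np.array([x,y,z])-s["position"])*1e3
    cur=np.degrees(np.arctan2(M[1,2],M[0,2]))
    dy=(yawdeg-cur+90)%180-90
    print("t",round(s["clock"],2),"pos",s["position"].round(4),"jawyaw",round(cur,2),"w",round(s["width"]*1e3,1),"F",s["contact_force"].round(2),"q",s["qpos"].round(2))
    print("shift",d.round(1),"turn",round(-np.radians(dy),4),"or",round(-np.radians(dy)+(np.pi if dy>0 else -np.pi),3),"tilt",M[2,0].round(4))
if __name__=="__main__": plan(*map(float,sys.argv[1:5]))
E
sed -i 's/a(442,92)/a(412,88)/;s/a(462,462)/a(435,460)/' fit.py; python3 fit.py | sed -n 4,6p
python3 plan.py 0.672 0.058 0.16 -17; sed -i 's/@@//' plan.py
```

```text
bin
x,y,yaw [0.4391 0.3957 0.0695] deg 3.98
[[-2.1, -0.3], [-1.3, -0.4], [-1.1, 0.8], [-1.0, -0.7], [-1.5, -0.2], [0.2, -0.4], [-1.9, -2.4], [0.8, -1.5], [-1.4, -0.1], [-1.0, 0.0]]
t 1.7 pos [0.2318 0.5263 0.2313] jawyaw 66.23 w 85.7 F [ 0.34 -0.24  0.08] q [ 1.03  0.28  1.5  -0.    1.36 -0.12]
shift [  71.3 -591.6 -251.1] turn 1.4527 or -1.689 tilt -1.0
```

{"method": "move_arm", "body": {
  "rows": [
    [[0,-37,-15],0.12,40],
    [[0,-74,-31],0.24,40],
    [[5,-112,-47],0.36,40],
    [[5,-150,-63],0.48,40],
    [[10,-188,-79],0.6,40],
    [[10,-226,-95],0.72,40],
    [[15,-264,-111],0.84,40],
    [[20,-302,-127],0.96,40]
  ],
  "force": 40
}}

```text
clock: 2.37
position: [0.4583, 0.2868, 0.2117]
ee_rot: [0.704, -0.067, 0.703, 0.067]
contact_force: [-0.0, 1.2, -0.2]
width: 0.04
```

```bash
python3 plan.py 0.672 0.058 0.16 -17
```

```text
t 2.37 pos [0.4583 0.2868 0.2117] jawyaw 10.89 w 40.0 F [-0.03  1.16 -0.19] q [0.43 0.24 1.61 0.   1.29 0.24]
shift [  51.8 -265.1  166.6] turn 0.4868 or -2.655 tilt -1.0
```

{"method": "move_arm", "body": {
  "rows": [
    [[5,-33,21],0.12,40],
    [[10,-66,42],0.24,40],
    [[15,-99,63],0.36,40],
    [[20,-132,84],0.485,40],
    [[25,-165,105],0.485,40],
    [[30,-198,126],0.485,40],
    [[40,-232,147],0.485,40],
    [[52,-265,167],0.485,40]
  ]
}}

```text
clock: 3.03
position: [0.6743, 0.0564, 0.1601]
ee_rot: [0.701, 0.104, 0.698, -0.104]
contact_force: [1.3, 1.2, -0.1]
width: 0.04
```

```bash
python3 - <<'E'
from h import *
S=viewer.get_image("scene");T=viewer.get_image("top");s=manip.get_state()
print(s["position"],proj("scene",s["position"]),proj("top",s["position"]))
crop(S,240,190,350,290,7,"pics/s3.png")
crop(T,200,100,320,200,6,"pics/t3.png")
E
python3 plan.py 0.672 0.058 0.16 -17
```

```text
[0.67535866 0.05277366 0.15668734] [[288.24010516 236.49710494]] [[252.82351008 160.66482445]]
t 3.13 pos [0.6754 0.0528 0.1567] jawyaw -17.19 w 40.3 F [-1.1   1.08  0.23] q [-0.02  0.47  1.38 -0.    1.29  0.28]
shift [-3.3  4.  -4.7] turn -0.0033 or 3.138 tilt -1.0
```

View pics/s3.png

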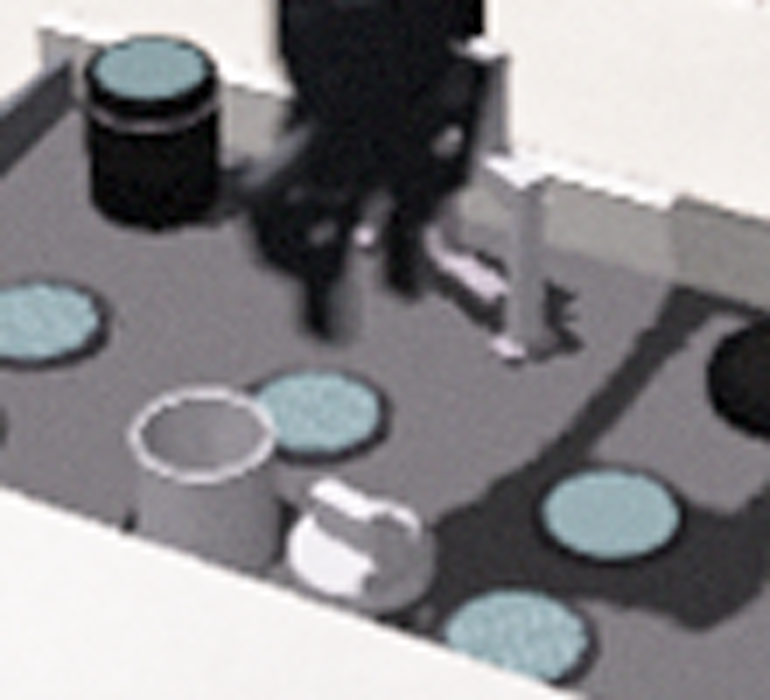

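View pics/t3.png

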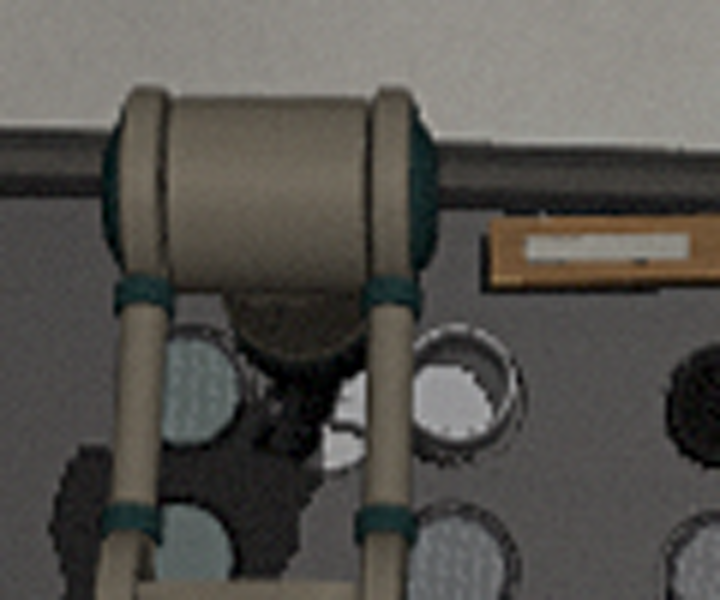

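```bash
python3 plan.py 0.672 0.058 0.085 -17.5;python3 - <<'E'
from h import *
S=viewer.get_image("scene");s=manip.get_state()
print(s["position"],proj("scene",s["position"]))
crop(S,240,190,350,290,7,"pics/s4.png")
E
```

```text
t 3.13 pos [0.6754 0.0528 0.1567] jawyaw -17.19 w 40.3 F [-1.1   1.08  0.23] q [-0.02  0.47  1.38 -0.    1.29  0.28]
shift [71.7  4.1 -4.8] turn 0.0055 or -3.136 tilt -1.0
[0.67337438 0.0554619  0.15757691] [[289.36780237 236.11897803]]
```

View pics/s4.png

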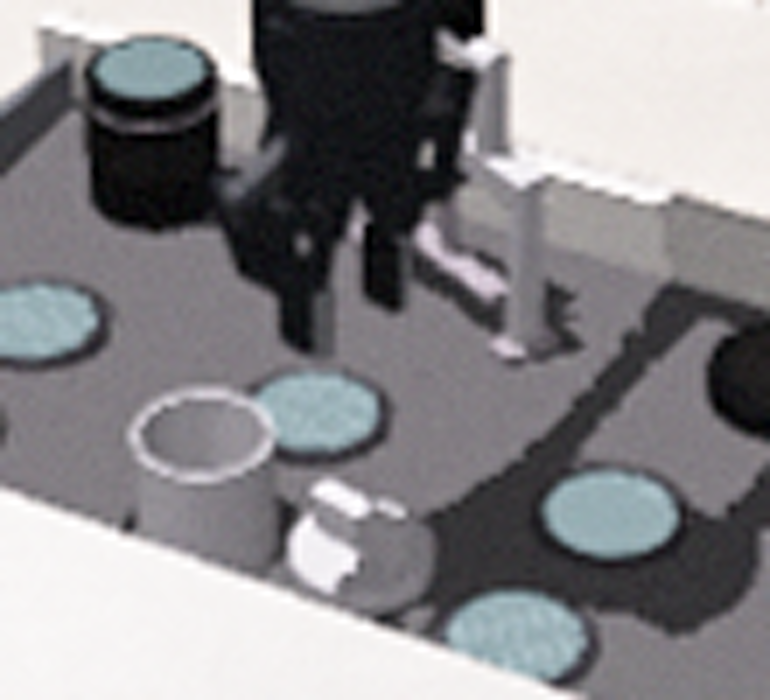

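```bash
python3 plan.py 0.672 0.058 0.044 -17.5
```

```text
t 3.18 pos [0.6734 0.0555 0.1576] jawyaw -17.12 w 40.1 F [-0.26  1.15 -0.39] q [-0.02  0.47  1.38  0.    1.29  0.28]
shift [113.6   2.   -1.9] turn 0.0067 or -3.135 tilt -1.0
```

{"method": "move_arm", "body": {
  "rows": [
    [[25,1,-1],0.007,40],
    [[50,2,-2],0.007,40],
    [[75,2,-2],0.007,40],
    [[95,2,-2],0.007,40],
    [[107,2,-2],0.007,40],
    [[113,2,-2],0.007,40],
    [[113,2,-2],0.007,40]
  ]
}}

```text
clock: 3.77
position: [0.671, 0.0587, 0.0438]
ee_rot: [0.698, 0.107, 0.7, -0.107]
contact_force: [-0.4, -0.1, 0.0]
width: 0.0398
```

```bash
python3 plan.py 0.672 0.058 0.044 -17.5
python3 - <<'E'
from h import *
S=viewer.get_image("scene")
crop(S,240,190,350,290,7,"pics/s5.png")
E
```

```text
t 3.77 pos [0.671  0.0587 0.0438] jawyaw -17.48 w 39.8 F [-0.43 -0.09  0.04] q [-0.02  0.56  1.53  0.    1.05  0.29]
shift [-0.2 -0.4  1.2] turn 0.0004 or -3.141 tilt -1.0
```

View pics/s5.png

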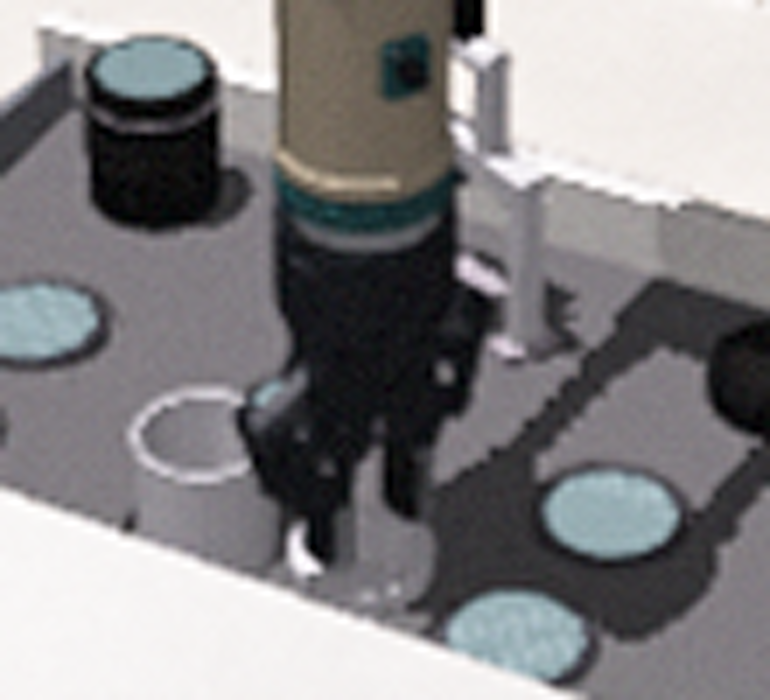

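The rib at (380,500 in the crop) is between the fingers and the tin is untouched, so I'll close.

{"method": "move_arm", "body": {
  "rows": [
    [[0,0,0],0,25],
    [[0,0,0],0,5],
    [[0,0,0],0,5],
    [[0,0,0],0,5],
    [[0,0,0],0,5],
    [[-6,0,0],0,5],
    [[-20,0,0],0,5],
    [[-45,0,0],0,5]
  ],
  "force": 50
}}

```text
clock: 4.48
position: [0.6694, 0.0584, 0.0876]
ee_rot: [0.696, 0.107, 0.702, -0.108]
contact_force: [0.7, 0.5, -0.7]
width: 0.0109
```

```bash
python3 plan.py 0.437 0.393 0.18 4
python3 - <<'E'
from h import *
S=viewer.get_image("scene")
crop(S,240,190,350,290,7,"pics/s6.png")
E
```

```text
t 4.48 pos [0.6694 0.0584 0.0876] jawyaw -17.5 w 10.9 F [ 0.74  0.5  -0.71] q [-0.02  0.52  1.48  0.    1.15  0.29]
shift [ -90.3  249.  -323. ] turn -0.3752 or 2.766 tilt -1.0
```

View pics/s6.png

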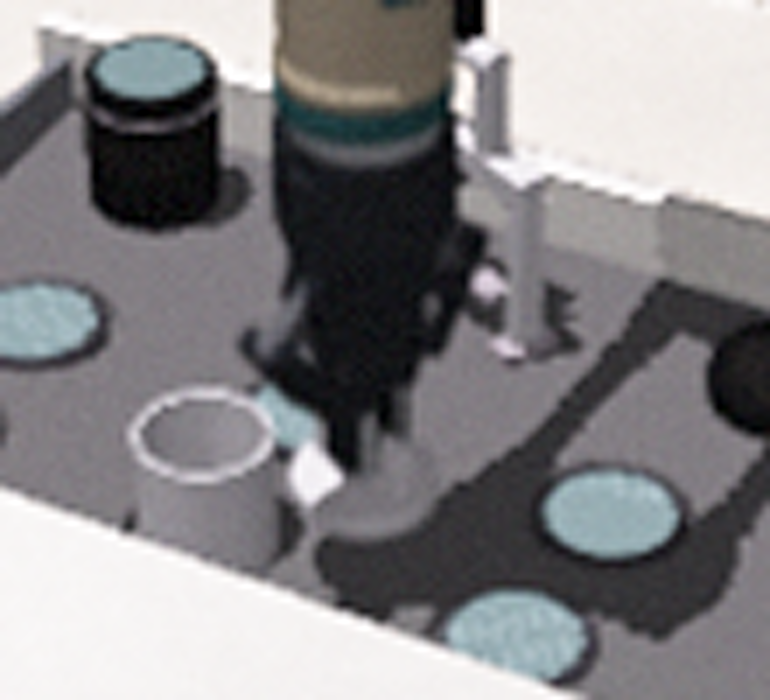

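The lid is lifted (width 11 mm) and the tin has not moved. Next I take it to the bin.

{"method": "move_arm", "body": {
  "rows": [
    [[-38,5,-6],0,5],
    [[-70,25,-32],-0.1,5],
    [[-90,52,-68],-0.2,5],
    [[-90,77,-100],-0.3,5],
    [[-90,102,-132],-0.375,5],
    [[-90,127,-165],-0.375,5],
    [[-90,152,-197],-0.375,5],
    [[-90,177,-230],-0.375,5]
  ]
}}

```text
clock: 5.2
position: [0.5104, 0.291, 0.1846]
ee_rot: [0.708, -0.024, 0.705, 0.025]
contact_force: [0.4, 0.3, -0.4]
width: 0.0106
```

```bash
python3 plan.py 0.437 0.393 0.14 4
```

```text
t 5.2 pos [0.5104 0.291  0.1846] jawyaw 3.96 w 10.6 F [ 0.38  0.31 -0.44] q [ 0.4   0.32  1.56 -0.    1.26  0.33]
shift [ 44.4 106.8 -66.3] turn -0.0006 or 3.141 tilt -1.0
```

{"method": "move_arm", "body": {
  "rows": [
    [[0,34,-21],0,5],
    [[10,68,-42],0,5],
    [[30,98,-60],0,5],
    [[44,107,-66],0,5],
    [[44,107,-66],0,5],
    [[44,107,-66],0,5]
  ]
}}

```text
clock: 5.7
position: [0.4365, 0.3931, 0.1398]
ee_rot: [0.708, -0.026, 0.706, 0.025]
contact_force: [-0.2, 0.0, 0.2]
width: 0.0105
```

```bash
python3 plan.py 0.437 0.393 0.03 4
python3 - <<'E'
from h import *
S=viewer.get_image("scene")
crop(S,370,170,480,290,6,"pics/s7.png")
E
```

```text
t 5.7 pos [0.4365 0.3931 0.1398] jawyaw 4.08 w 10.5 F [-0.17  0.02  0.17] q [ 0.62  0.36  1.62 -0.    1.16  0.55]
shift [1.098e+02 0.000e+00 1.000e-01] turn 0.0014 or -3.14 tilt -1.0
```

View pics/s7.png

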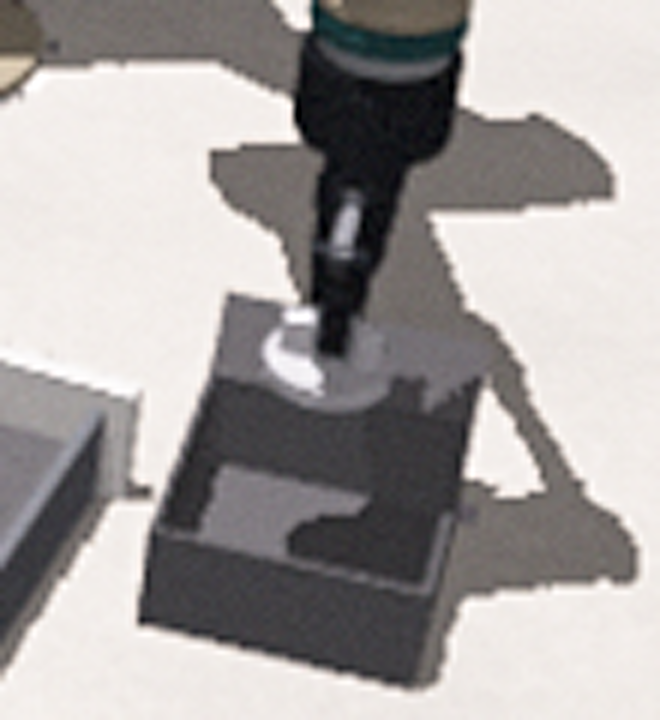

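Lid (325,355 in the crop) is centred over the bin. Lower to TCP z ≈ 0.028 and open.

{"method": "move_arm", "body": {
  "rows": [
    [[30,0,0],0,5],
    [[60,0,0],0,5],
    [[85,0,0],0,5],
    [[102,0,0],0,5],
    [[110,0,0],0,5],
    [[112,0,0],0,5],
    [[112,0,0],0,35],
    [[112,0,0],0,35]
  ]
}}

```text
clock: 6.42
position: [0.4401, 0.3933, 0.0303]
ee_rot: [0.709, -0.024, 0.704, 0.025]
contact_force: [-0.0, -0.3, 0.6]
width: 0.034
```

{"method": "move_arm", "body": {
  "rows": [
    [[0,0,0],0,35],
    [[0,0,0],0,35],
    [[-15,0,0],0,35],
    [[-50,0,0],0,35],
    [[-90,0,0],0,35],
    [[-130,0,0],0,35],
    [[-170,0,0],0,40],
    [[-210,0,0],0,40]
  ]
}}

```text
clock: 7.08
position: [0.4381, 0.3928, 0.2434]
ee_rot: [0.71, -0.024, 0.703, 0.025]
contact_force: [1.3, 0.7, 0.6]
width: 0.04
```

```bash
python3 plan.py 0.4694 0.0081 0.29 -27.5
python3 - <<'E'
from h import *
S=viewer.get_image("scene")
crop(S,370,170,480,290,6,"pics/s8.png")
E
```

```text
t 7.08 pos [0.4381 0.3928 0.2434] jawyaw 3.96 w 40.0 F [1.32 0.69 0.58] q [ 0.61  0.28  1.46 -0.    1.39  0.55]
shift [ -47.4 -385.8    5.1] turn 0.549 or -2.593 tilt -1.0
```

View pics/s8.png

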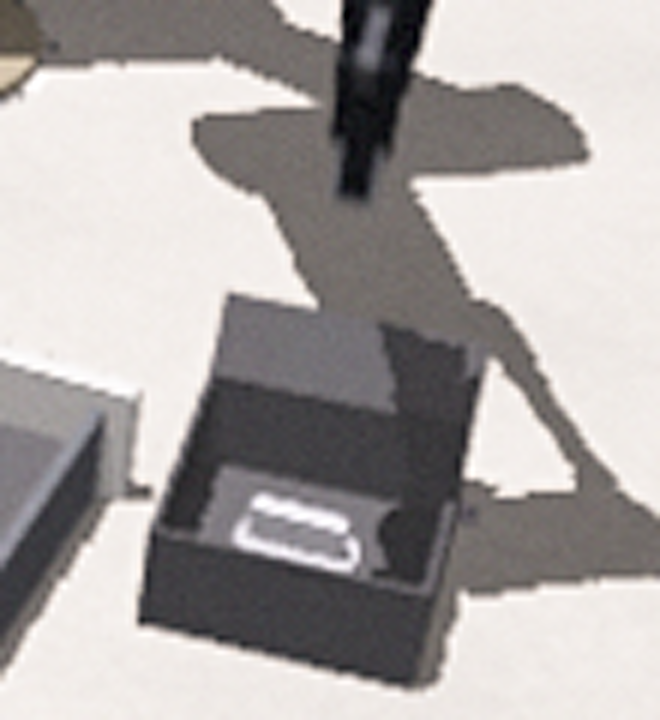

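The lid lies flat on the bin floor at (300,525 in the crop). Next the gauge.

{"method": "move_arm", "body": {
  "rows": [
    [[-30,-30,0],0.1,40],
    [[-47,-68,1],0.2,40],
    [[-47,-108,1],0.3,40],
    [[-47,-148,2],0.4,40],
    [[-47,-188,2],0.5,40],
    [[-47,-228,3],0.549,40],
    [[-47,-268,3],0.549,40],
    [[-47,-308,4],0.549,40]
  ]
}}

```text
clock: 7.8
position: [0.4655, 0.0862, 0.2971]
ee_rot: [0.694, 0.174, 0.679, -0.162]
contact_force: [0.4, -0.1, -0.4]
width: 0.04
```

```bash
python3 plan.py 0.4694 0.0081 0.29 -27.5
```

```text
t 7.8 pos [0.4655 0.0862 0.2971] jawyaw -27.47 w 40.0 F [ 0.39 -0.09 -0.38] q [0.03 0.07 1.6  0.01 1.44 0.51]
shift [  6.3 -67.7  39.3] turn 0.0004 or -3.141 tilt -0.9996
```

{"method": "move_arm", "body": {
  "rows": [
    [[0,-30,18],0,40],
    [[5,-58,34],0,40],
    [[6,-68,39],0,40],
    [[6,-68,39],0,40],
    [[6,-68,39],0,40]
  ]
}}

```text
clock: 8.22
position: [0.4689, 0.0082, 0.2906]
ee_rot: [0.694, 0.175, 0.679, -0.162]
contact_force: [-0.3, 0.8, 0.7]
width: 0.0402
```

```bash
python3 plan.py 0.4694 0.0081 0.205 -27.5
python3 - <<'E'
from h import *
S=viewer.get_image("scene")
print(proj("scene",manip.get_state()["position"]))
crop(S,260,130,350,245,6,"pics/s9.png")
E
```

```text
t 8.22 pos [0.4689 0.0082 0.2906] jawyaw -27.56 w 40.2 F [-0.34  0.79  0.74] q [-0.14  0.07  1.62  0.02  1.43  0.33]
shift [85.6 -1.9 -0.9] turn -0.0011 or 3.141 tilt -0.9996
[[304.29987547 162.39560922]]
```

View pics/s9.png

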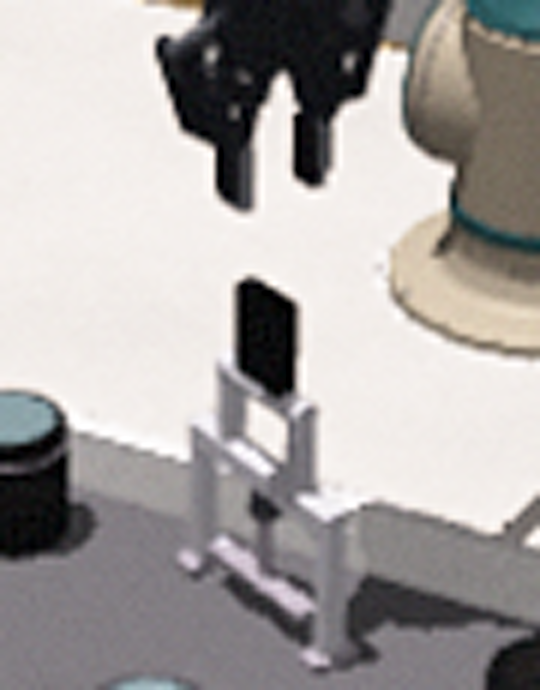

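Run:
```python
from plan import *
s=manip.get_state();M=rot(s);print(M.round(4)); 
# tilt comps along jaw (z tool) and y tool
print("axis x",M[:,0]," tip offset along jaw dir(horiz):", M[:2,0]@(np.cos(np.radians(-27.5)),np.sin(np.radians(-27.5))), M[:2,0]@(-np.sin(np.radians(-27.5)),np.cos(np.radians(-27.5))))
print(s["qpos"])
```

```text
[[ 0.0258  0.4608  0.8871]
 [ 0.0135  0.8872 -0.4612]
 [-0.9996  0.0238  0.0167]]
axis x [ 0.02577513  0.01346802 -0.99957704]  tip offset along jaw dir(horiz): 0.016643978927598918 0.023847910659475023
[-0.14280001  0.06890421  1.62092571  0.01717432  1.42818181  0.33421261]
```

Run:
```python
from h import *
g=np.array([.4694,.0081]);y=np.radians(-27.5);ex=np.array([np.cos(y),np.sin(y)]);ey=np.array([-ex[1],ex[0]])
for a,b in((7,20),(7,-20),(-7,20),(-7,-20)):
    for z in(.236,.184):
        p=np.r_[g+(a*ex+b*ey)/1e3,z];q=(proj("scene",p)[0]-[260,130]+.5)*6-.5;print(a,b,z,q.round(0))
```

```text
7 20 0.236 [279. 308.]
7 20 0.184 [278. 393.]
7 -20 0.236 [232. 278.]
7 -20 0.184 [232. 362.]
-7 20 0.236 [300. 300.]
-7 20 0.184 [298. 385.]
-7 -20 0.236 [253. 270.]
-7 -20 0.184 [252. 354.]
```

{"method": "move_arm", "body": {
  "rows": [
    [[25,-1,0],0,40],
    [[50,-1,0],0,40],
    [[72,-2,-1],0,40],
    [[84,-2,-1],0,40],
    [[87,-2,-1],0,40],
    [[87,-2,-1],0,40]
  ]
}}

```text
clock: 8.77
position: [0.469, 0.0103, 0.2031]
ee_rot: [0.694, 0.174, 0.68, -0.16]
contact_force: [-1.2, 0.8, 0.8]
width: 0.0399
```

```bash
python3 plan.py 0.4694 0.0081 0.203 -27.5
python3 - <<'E'
from h import *
S=viewer.get_image("scene");T=viewer.get_image("top")
crop(S,260,130,350,245,6,"pics/s10.png")
crop(np.clip(T.astype(int)*2,0,255).astype(np.uint8),230,180,310,250,7,"pics/t10.png")
E
```

```text
t 8.77 pos [0.469  0.0103 0.2031] jawyaw -27.34 w 39.9 F [-1.19  0.84  0.8 ] q [-0.14  0.12  1.78  0.02  1.22  0.33]
shift [ 0.1 -1.8  1.4] turn 0.0027 or -3.139 tilt -0.9996
```

View pics/s10.png

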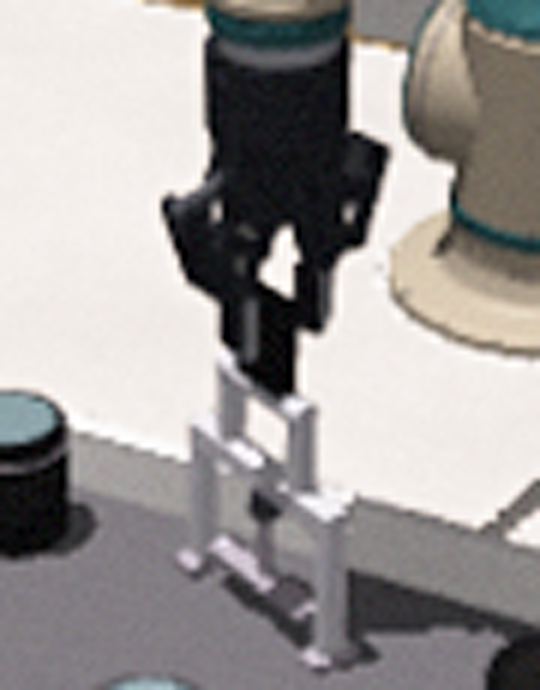

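View pics/t10.png

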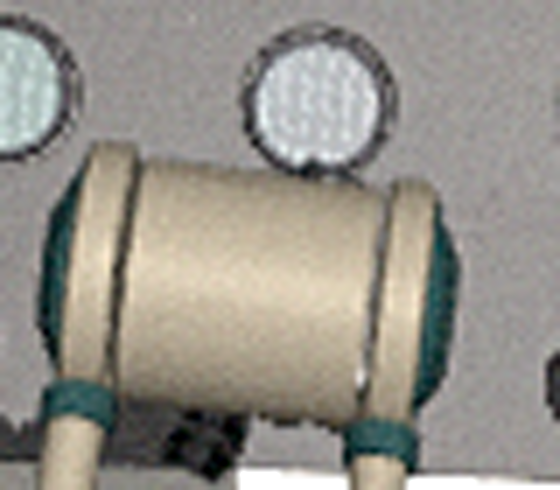

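{"method": "move_arm", "body": {
  "rows": [
    [[0,0,0],0,28],
    [[0,0,0],0,20],
    [[0,0,0],0,5],
    [[0,0,0],0,5],
    [[0,0,0],0,5],
    [[0,0,0],0,5],
    [[0,0,0],0,5]
  ],
  "force": 80
}}

```text
clock: 9.45
position: [0.4711, 0.0097, 0.206]
ee_rot: [0.696, 0.175, 0.678, -0.16]
contact_force: [-0.3, 1.2, 5.8]
width: 0.0126
```

```bash
python3 plan.py 0.469 0.009 0.30 -27.5
python3 - <<'E'
from h import *
S=viewer.get_image("scene")
crop(S,260,130,350,245,6,"pics/s11.png")
E
```

```text
t 9.45 pos [0.4711 0.0097 0.206 ] jawyaw -27.38 w 12.6 F [-0.26  1.25  5.76] q [-0.14  0.12  1.78  0.02  1.22  0.33]
shift [-94.    0.9   0.4] turn 0.002 or -3.14 tilt -0.9994
```

View pics/s11.png

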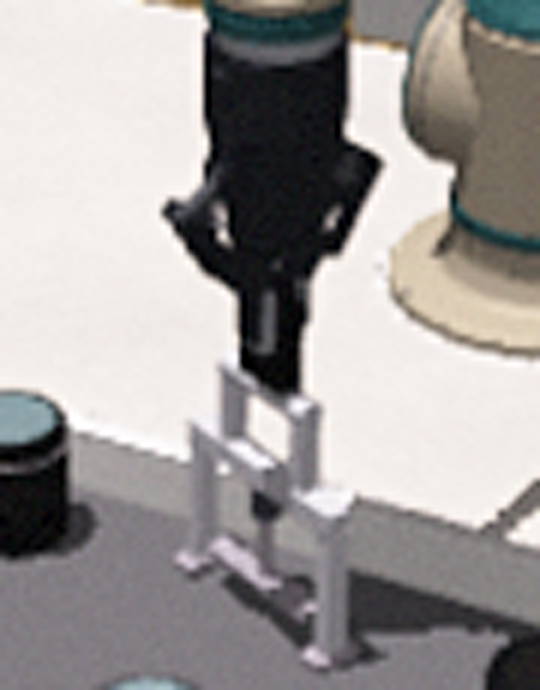

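{"method": "move_arm", "body": {
  "rows": [
    [[-10,0,0],0,5],
    [[-30,0,0],0,5],
    [[-60,0,0],0,5],
    [[-90,0,0],0,5],
    [[-110,0,0],0,5],
    [[-115,0,0],0,5],
    [[-115,0,0],0,5]
  ]
}}

```text
clock: 10.08
position: [0.4679, 0.008, 0.3215]
ee_rot: [0.697, 0.175, 0.677, -0.16]
contact_force: [-0.0, -0.4, -4.2]
width: 0.0131
```

```bash
python3 plan.py 0.679 -0.014 0.321 -2.8
python3 - <<'E'
from h import *
S=viewer.get_image("scene")
crop(S,250,100,350,215,6,"pics/s12.png")
E
```

```text
t 10.08 pos [0.4679 0.008  0.3215] jawyaw -27.4 w 13.1 F [-0.04 -0.44 -4.15] q [-0.15  0.05  1.56  0.02  1.49  0.33]
shift [  7.   77.5 197.5] turn -0.4294 or 2.712 tilt -0.9994
```

View pics/s12.png

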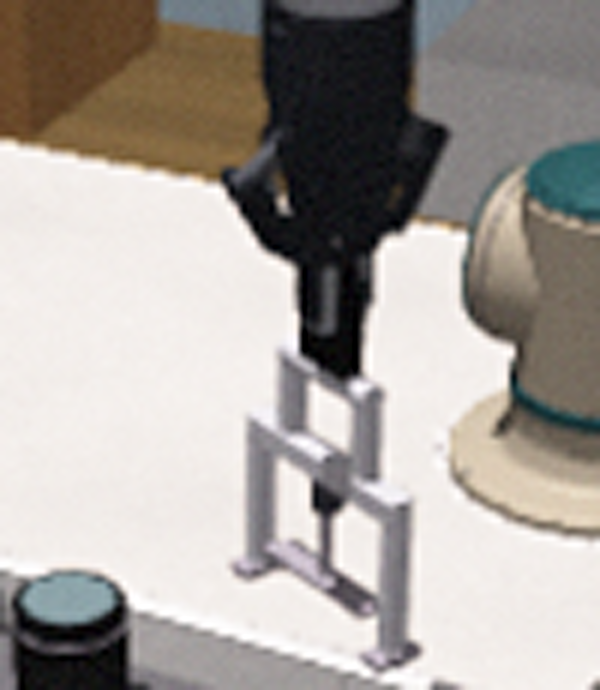

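{"method": "move_arm", "body": {
  "rows": [
    [[0,13,33],-0.08,5],
    [[2,26,66],-0.16,5],
    [[3,39,99],-0.24,5],
    [[4,52,132],-0.32,5],
    [[5,65,160],-0.4,5],
    [[6,73,185],-0.43,5],
    [[7,77,197],-0.43,5],
    [[7,77,197],-0.43,5]
  ]
}}

```text
clock: 10.8
position: [0.6796, -0.0148, 0.313]
ee_rot: [0.715, 0.022, 0.699, -0.012]
contact_force: [-0.2, -0.2, -5.1]
width: 0.0129
```

```bash
python3 plan.py 0.679 -0.014 0.28 -2.8
python3 - <<'E'
from h import *
S=viewer.get_image("scene");T=viewer.get_image("top")
crop(S,220,140,330,290,5,"pics/s13.png")
E
```

```text
t 10.8 pos [ 0.6796 -0.0148  0.313 ] jawyaw -2.79 w 12.9 F [-0.2  -0.18 -5.07] q [-0.13  0.4   1.12  0.02  1.6  -0.08]
shift [32.9  0.2 -1.4] turn 0.0002 or -3.141 tilt -0.9996
```

View pics/s13.png

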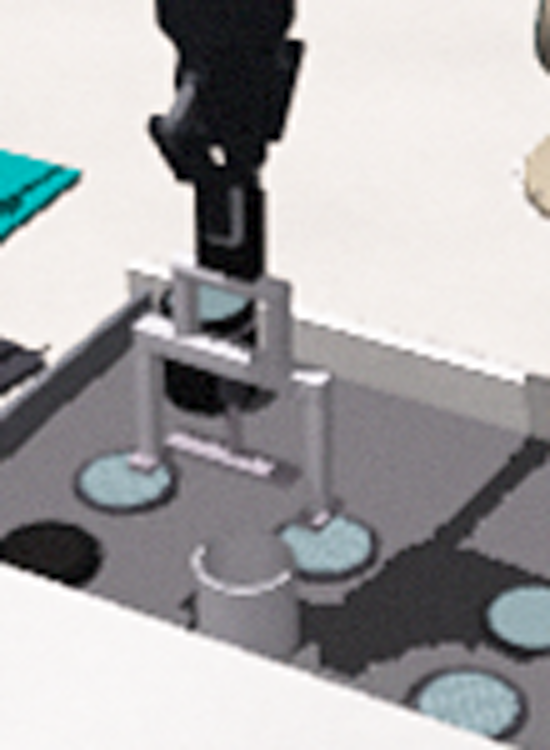

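Run:
```python
from h import *
cr=lambda p:((proj("scene",p)-[220,140]+.5)*5-.5).round(1)
print("tin rim",cr([.679,-.014,.084]), "left/right", cr([[.679+.031*np.cos(a),-.014+.031*np.sin(a),.084] for a in np.radians([63,243])]))
t=np.array([.6796,-.0148]);y=np.radians(-2.8)
ex=np.array([np.cos(y),np.sin(y)]);ey=np.array([-ex[1],ex[0]])
zs=.313-.176
for l in [(15,58,0),(15,-58,0),(15,66,0),(15,-66,0),(9,42,20),(9,-42,20),(0,66,100),(0,-66,100),(0,0,20)]:
    print(l,cr(np.r_[t+(l[0]*ex+l[1]*ey)/1e3,zs+l[2]/1e3])[0])
S=cv2.imread("pics/s13.png")
cv2.imwrite("pics/s13b.png",cv2.resize(S[400:640,100:360],None,fx=3,fy=2.5))
```

```text
tin rim [[242.3 557. ]] left/right [[272.2 582.3]
 [213.1 532.4]]
(15, 58, 0) [310.8 527.7]
(15, -58, 0) [142.  472.3]
(15, 66, 0) [322.8 531.6]
(15, -66, 0) [130.7 468.7]
(9, 42, 20) [291.3 486.7]
(9, -42, 20) [168.5 447.3]
(0, 66, 100) [333.7 375.4]
(0, -66, 100) [135.8 316.3]
(0, 0, 20) [237.  458.9]
```

View pics/s13b.png

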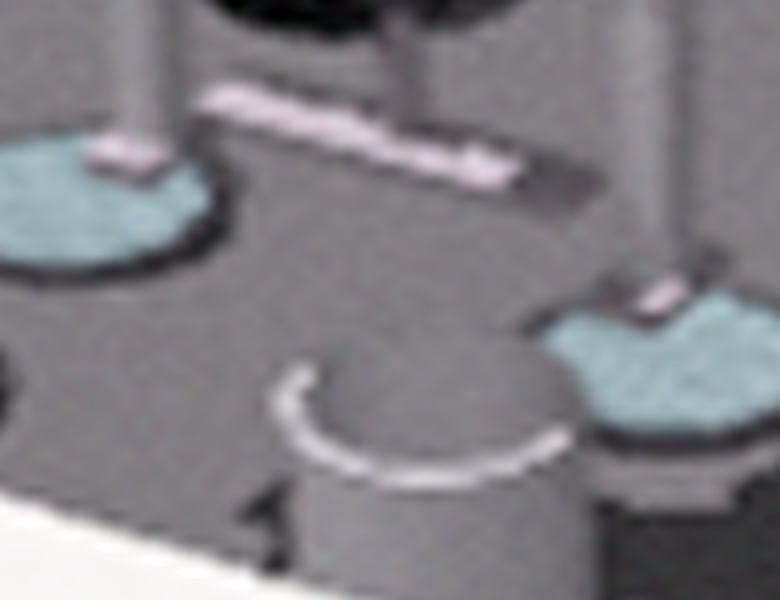

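{"method": "move_arm", "body": {
  "rows": [
    [[15,1,-1],0,5],
    [[35,1,-1],0,5],
    [[55,1,-1],0,5],
    [[68,1,-1],0,5],
    [[70,1,-1],0,5],
    [[70,1,-1],0,5]
  ]
}}

```text
clock: 11.4
position: [0.6749, -0.0115, 0.2431]
ee_rot: [0.713, 0.023, 0.701, -0.011]
contact_force: [-0.5, -0.5, -4.9]
width: 0.013
```

```bash
python3 plan.py 0.679 -0.0155 0.207 -2.8
python3 - <<'E'
from h import *
S=viewer.get_image("scene")
crop(S,220,170,330,290,5,"pics/s14.png")
E
```

```text
t 11.4 pos [ 0.6749 -0.0115  0.2431] jawyaw -2.77 w 13.0 F [-0.53 -0.53 -4.92] q [-0.13  0.41  1.27  0.02  1.45 -0.08]
shift [36.1 -4.4  3.7] turn 0.0006 or -3.141 tilt -0.9997
```

View pics/s14.png

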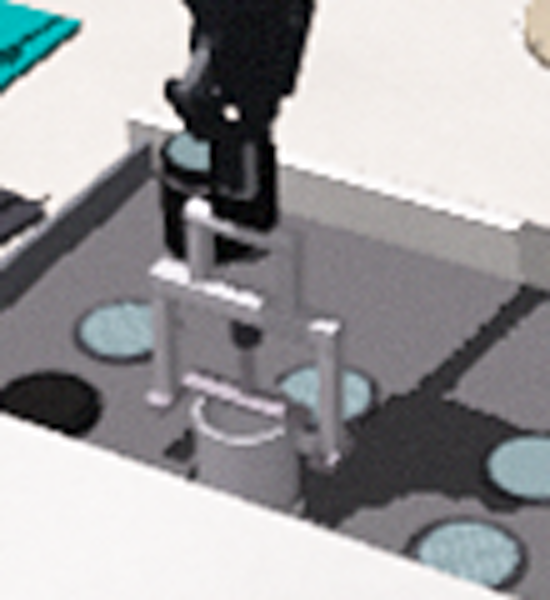

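{"method": "move_arm", "body": {
  "rows": [
    [[-2,-3,3],0,5],
    [[-2,-4,4],0,5],
    [[5,-4,4],0,5],
    [[15,-4,4],0,5],
    [[24,-4,4],0,5],
    [[31,-4,4],0,5],
    [[34,-4,4],0,5],
    [[34,-4,4],0,5]
  ]
}}

```text
clock: 12.12
position: [0.6803, -0.0154, 0.2094]
ee_rot: [0.713, 0.023, 0.7, -0.011]
contact_force: [1.2, -0.6, -2.8]
width: 0.0126
```

```bash
python3 plan.py 0.679 -0.0155 0.206 -2.8
python3 - <<'E'
from h import *
S=viewer.get_image("scene")
crop(S,220,170,330,290,5,"pics/s15.png")
E
```

```text
t 12.12 pos [ 0.6803 -0.0154  0.2094] jawyaw -2.76 w 12.6 F [ 1.16 -0.61 -2.76] q [-0.13  0.44  1.31  0.02  1.38 -0.09]
shift [ 3.4 -0.2 -1.4] turn 0.0006 or -3.141 tilt -0.9997
```

View pics/s15.png

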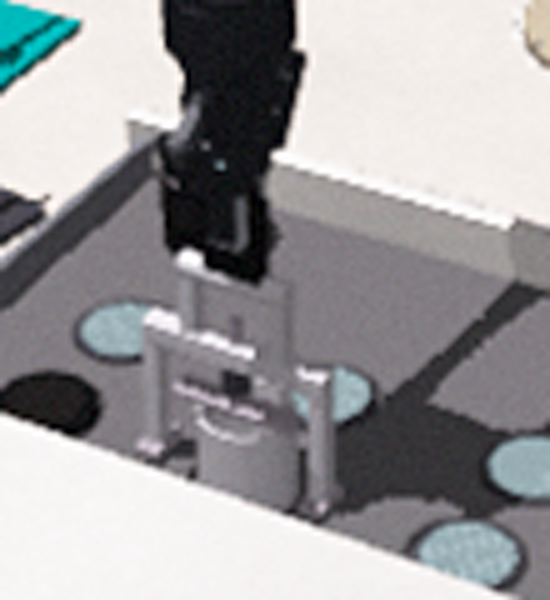

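{"method": "move_arm", "body": {
  "rows": [
    [[1,0,-1],0,5],
    [[2,0,-1],0,5],
    [[3,0,-1],0,5],
    [[3,0,-1],0,5],
    [[3,0,-1],0,5]
  ]
}}

```text
clock: 12.58
position: [0.6798, -0.0154, 0.2074]
ee_rot: [0.714, 0.022, 0.7, -0.012]
contact_force: [2.2, -0.9, -3.0]
width: 0.013
```

```bash
python3 plan.py 0.679 -0.0155 0.206 -2.8
```

```text
t 12.58 pos [ 0.6798 -0.0154  0.2074] jawyaw -2.76 w 13.0 F [ 2.23 -0.92 -3.04] q [-0.13  0.44  1.32  0.02  1.37 -0.09]
shift [ 1.4 -0.2 -0.9] turn 0.0006 or -3.141 tilt -0.9997
```

{"method": "move_arm", "body": {
  "rows": [
    [[1,0,-1],0,5],
    [[2,0,-1],0,5],
    [[3,0,-1],0,5],
    [[3,0,-1],0,5]
  ]
}}

```text
clock: 12.92
position: [0.6796, -0.0158, 0.2066]
ee_rot: [0.715, 0.022, 0.699, -0.012]
contact_force: [1.2, -1.7, 5.4]
width: 0.0127
```

```bash
python3 plan.py 0.679 -0.0155 0.205 -2.8
```

```text
t 12.92 pos [ 0.6796 -0.0158  0.2066] jawyaw -2.77 w 12.7 F [ 1.2  -1.67  5.37] q [-0.13  0.43  1.32  0.02  1.36 -0.09]
shift [ 1.6  0.3 -0.7] turn 0.0005 or -3.141 tilt -0.9996
```

The feet are seated, with force going from -3 N to +5 N. I'll open slightly so the gauge stands free, and wait.

{"method": "move_arm", "body": {
  "rows": [
    [[0,0,0],0,16],
    [[0,0,0],0,20],
    [[0,0,0],0,24],
    [[0,0,0],0,24],
    [[0,0,0],0,24],
    [[0,0,0],0,24],
    [[0,0,0],0,24],
    [[0,0,0],0,24]
  ]
}}

```text
clock: 13.58
position: [0.6796, -0.0157, 0.2064]
ee_rot: [0.715, 0.022, 0.699, -0.012]
contact_force: [0.1, -0.6, 0.0]
width: 0.0239
```

```bash
python3 plan.py 0.679 -0.0155 0.205 -2.8
python3 - <<'E'
from h import *
S=viewer.get_image("scene")
crop(S,230,200,310,290,7,"pics/s16.png")
E
```

```text
t 13.58 pos [ 0.6796 -0.0157  0.2064] jawyaw -2.77 w 23.9 F [ 0.1  -0.6   0.01] q [-0.13  0.43  1.32  0.02  1.36 -0.09]
shift [ 1.4  0.2 -0.6] turn 0.0006 or -3.141 tilt -0.9996
```

View pics/s16.png

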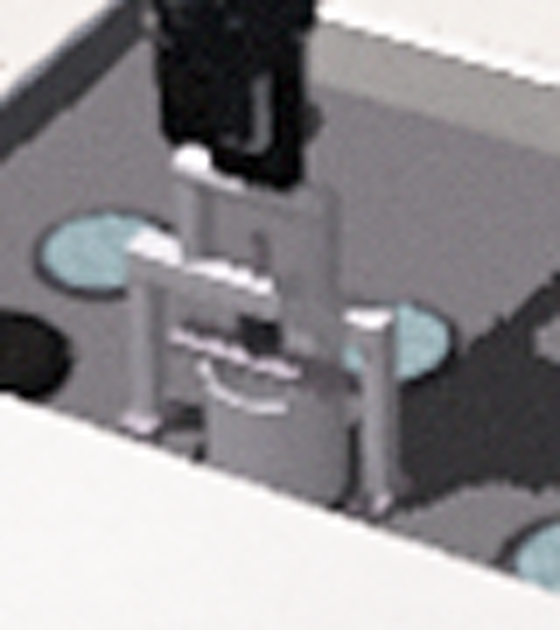

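```bash
cat > ov.py <<'E'
from h import *
def box(x0,x1,y0,y1,z0,z1):
    return np.array([[x,y,z] for x in(x0,x1) for y in(y0,y1) for z in(z0,z1)],float)
E_=[(0,1),(2,3),(4,5),(6,7),(0,2),(1,3),(4,6),(5,7),(0,4),(1,5),(2,6),(3,7)]
def overlay(im,cam,pose,z0,bias,rect,s,fn,tin=None,read=34):
    x0,y0,x1,y1=rect
    I=cv2.resize(np.ascontiguousarray(im[y0:y1,x0:x1,::-1]),None,fx=s,fy=s,interpolation=cv2.INTER_CUBIC)
    def pt(P): return ((proj(cam,P)+bias-[x0,y0]+.5)*s-.5).round().astype(int)
    c,sn=np.cos(pose[2]),np.sin(pose[2])
    for b in [box(-15,15,50,66,0,4),box(-15,15,-66,-50,0,4),box(-9,9,-42,42,20+read,24+read),box(-8,8,-66,66,84,100),box(-7,7,-20,20,154,206)]:
        W=np.c_[pose[0]+(c*b[:,0]-sn*b[:,1])/1e3,pose[1]+(sn*b[:,0]+c*b[:,1])/1e3,z0+b[:,2]/1e3]
        p=pt(W)
        for i,j in E_: cv2.line(I,tuple(map(int,p[i])),tuple(map(int,p[j])),(0,0,255),1)
    if tin is not None:
        a=np.linspace(0,2*np.pi,60)
        for z in(.084,.03):
            p=pt(np.c_[tin[0]+.031*np.cos(a),tin[1]+.031*np.sin(a),0*a+z]);cv2.polylines(I,[p.reshape(-1,1,2).astype(np.int32)],True,(0,255,0),1)
    cv2.imwrite(fn,I)
E
python3 - <<'E'
from ov import *
S=viewer.get_image("scene");np.save("S16.npy",S)
overlay(S,"scene",(.6796,-.0157,np.radians(-2.8)),.03,[1,0],(230,190,310,290),7,"pics/s16b.png",(.679,-.0155))
E
```

```text
(no output)
```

View pics/s16b.png

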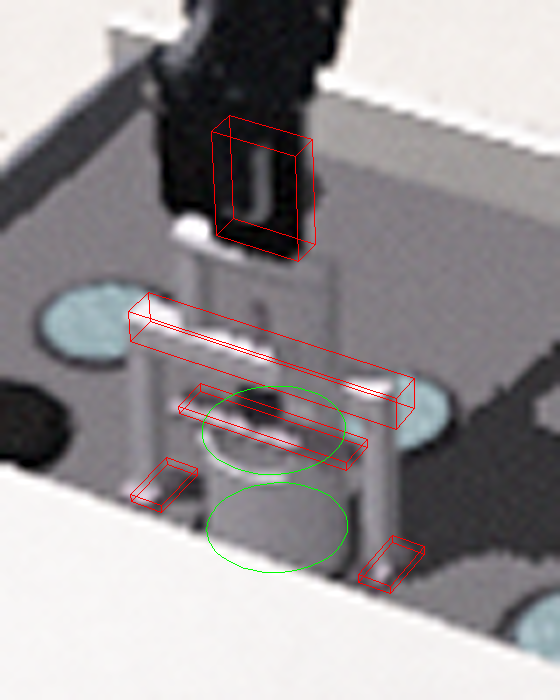

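The gauge stands free over the tin. The strip is lifted to the rim and the offset is about 5 mm along y. I'll wait a little longer, centre the TCP on the tab, and regrip.

{"method": "move_arm", "body": {
  "rows": [
    [[0,0,0],0,24],
    [[0,0,0],0,24],
    [[0,0,0],0,24],
    [[0,0,0],0,24],
    [[0,0,0],0,24],
    [[0,-2,0],0,24],
    [[0,-4,0],0,24],
    [[0,-4,0],0,24]
  ]
}}

```text
clock: 14.35
position: [0.6794, -0.0203, 0.2064]
ee_rot: [0.715, 0.022, 0.699, -0.012]
contact_force: [0.1, 0.2, -0.3]
width: 0.0239
```

```bash
python3 plan.py 0.679 -0.0155 0.205 -2.8
python3 - <<'E'
from ov import *
S=viewer.get_image("scene")
overlay(S,"scene",(.679,-.020,np.radians(-2.8)),.03,[1,0],(230,190,310,290),7,"pics/s17.png",(.679,-.0155))
T=viewer.get_image("top")
crop(np.clip(T.astype(int)*2,0,255).astype(np.uint8),200,120,350,250,5,"pics/t17.png")
E
```

```text
t 14.35 pos [ 0.6794 -0.0203  0.2064] jawyaw -2.79 w 23.9 F [ 0.06  0.23 -0.3 ] q [-0.14  0.43  1.32  0.02  1.36 -0.1 ]
shift [ 1.5  4.8 -0.7] turn 0.0002 or -3.141 tilt -0.9996
```

View pics/s17.png

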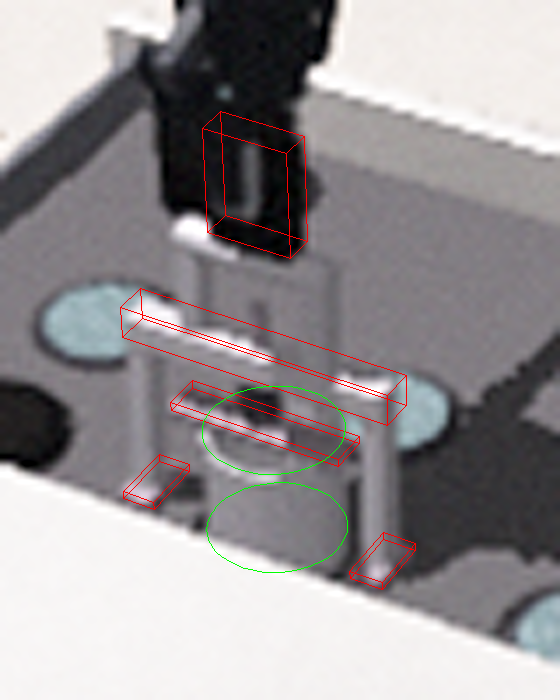

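View pics/t17.png

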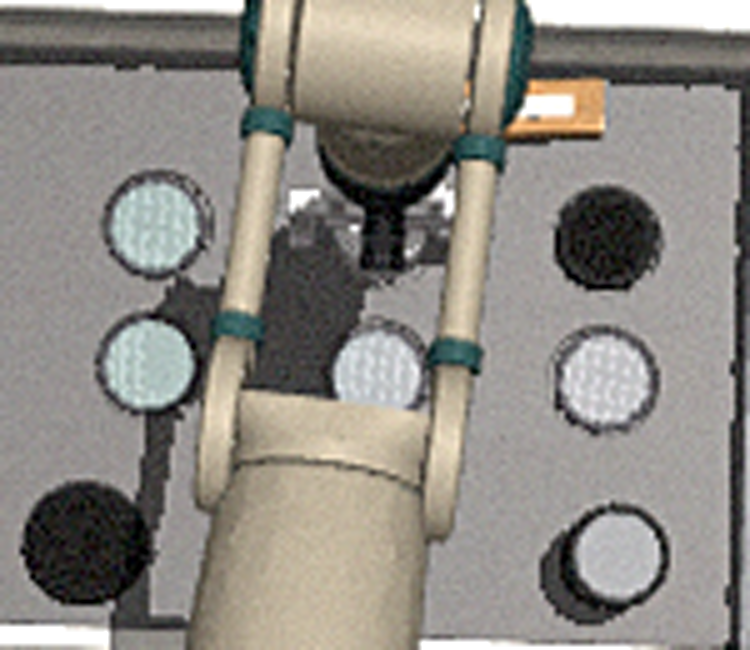

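{"method": "move_arm", "body": {
  "rows": [
    [[0,0,0],0,18],
    [[0,0,0],0,5],
    [[0,0,0],0,5],
    [[0,0,0],0,5],
    [[0,0,0],0,5],
    [[-5,0,0],0,5],
    [[-20,0,0],0,5],
    [[-40,0,0],0,5]
  ],
  "force": 80
}}

```text
clock: 15.12
position: [0.6769, -0.0201, 0.244]
ee_rot: [0.713, 0.023, 0.701, -0.012]
contact_force: [-0.0, 0.1, -4.7]
width: 0.0124
```

```bash
python3 plan.py 0.679 -0.020 0.33 -2.8
python3 - <<'E'
from ov import *
S=viewer.get_image("scene")
crop(S,220,150,330,290,5,"pics/s18.png")
E
```

```text
t 15.12 pos [ 0.6769 -0.0201  0.244 ] jawyaw -2.78 w 12.4 F [-0.    0.1  -4.69] q [-0.14  0.42  1.26  0.02  1.45 -0.1 ]
shift [-85.9   1.6   3.5] turn 0.0003 or -3.141 tilt -0.9997
```

View pics/s18.png

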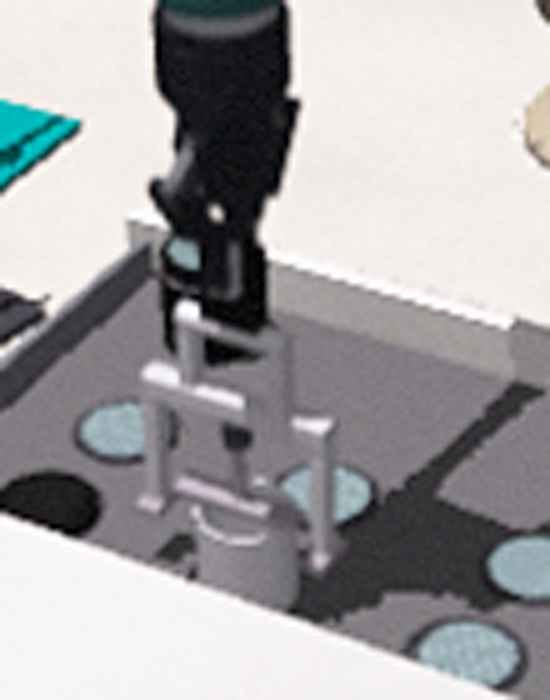

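{"method": "move_arm", "body": {
  "rows": [
    [[-25,1,1],0,5],
    [[-50,1,3],0,5],
    [[-75,1,3],0,5],
    [[-86,1,3],0,5],
    [[-86,1,3],0,5]
  ]
}}

```text
clock: 15.58
position: [0.6806, -0.0209, 0.3386]
ee_rot: [0.717, 0.022, 0.696, -0.012]
contact_force: [1.1, -0.1, -5.5]
width: 0.0128
```

```bash
python3 plan.py 0.412 -0.236 0.34 -12.5
```

```text
t 15.58 pos [ 0.6806 -0.0209  0.3386] jawyaw -2.78 w 12.8 F [ 1.12 -0.05 -5.53] q [-0.14  0.39  1.07  0.02  1.65 -0.09]
shift [ -12.5 -227.7 -257.7] turn 0.1696 or -2.972 tilt -0.9994
```

{"method": "move_arm", "body": {
  "rows": [
    [[-1,-10,-11],0.02,5],
    [[-3,-32,-36],0.05,5],
    [[-4,-56,-63],0.09,5],
    [[-6,-80,-90],0.13,5],
    [[-7,-104,-117],0.17,5],
    [[-9,-122,-138],0.17,5],
    [[-9,-130,-147],0.17,5],
    [[-9,-130,-147],0.17,5]
  ]
}}

```text
clock: 16.25
position: [0.5236, -0.1452, 0.3397]
ee_rot: [0.711, 0.084, 0.694, -0.073]
contact_force: [-0.2, 1.1, -4.3]
width: 0.0128
```

```bash
python3 plan.py 0.412 -0.236 0.34 -12.5
```

```text
t 16.25 pos [ 0.5236 -0.1452  0.3397] jawyaw -12.72 w 12.8 F [-0.16  1.09 -4.26] q [-0.41  0.17  1.38  0.02  1.57 -0.19]
shift [  -4.4 -113.1  -88.9] turn -0.0039 or 3.138 tilt -0.9996
```

{"method": "move_arm", "body": {
  "rows": [
    [[-1,-15,-12],0,5],
    [[-2,-40,-31],0,5],
    [[-3,-66,-52],0,5],
    [[-4,-92,-72],0,5],
    [[-4,-108,-85],0,5],
    [[-4,-113,-89],-0.004,5],
    [[-4,-113,-89],-0.004,5],
    [[-4,-113,-89],-0.004,5]
  ]
}}

```text
clock: 16.92
position: [0.4126, -0.2351, 0.3389]
ee_rot: [0.711, 0.083, 0.694, -0.071]
contact_force: [0.7, 0.3, -5.0]
width: 0.0127
```

```bash
python3 plan.py 0.4205 -0.361 0.315 -12.5
python3 - <<'E'
from plan import *
S=viewer.get_image("scene");T=viewer.get_image("top")
print(rot(manip.get_state())[:,0])
crop(S,150,60,320,240,4,"pics/s19.png")
crop(np.clip(T.astype(int)*2,0,255).astype(np.uint8),290,170,440,290,5,"pics/t19.png")
E
```

```text
t 16.92 pos [ 0.4126 -0.2351  0.3389] jawyaw -12.51 w 12.7 F [ 0.71  0.31 -4.97] q [-0.69  0.07  1.51  0.03  1.56 -0.47]
shift [  22.2 -121.6   34.5] turn -0.0002 or 3.141 tilt -0.9995
[ 0.02623529  0.01464748 -0.99954848]
```

View pics/s19.png

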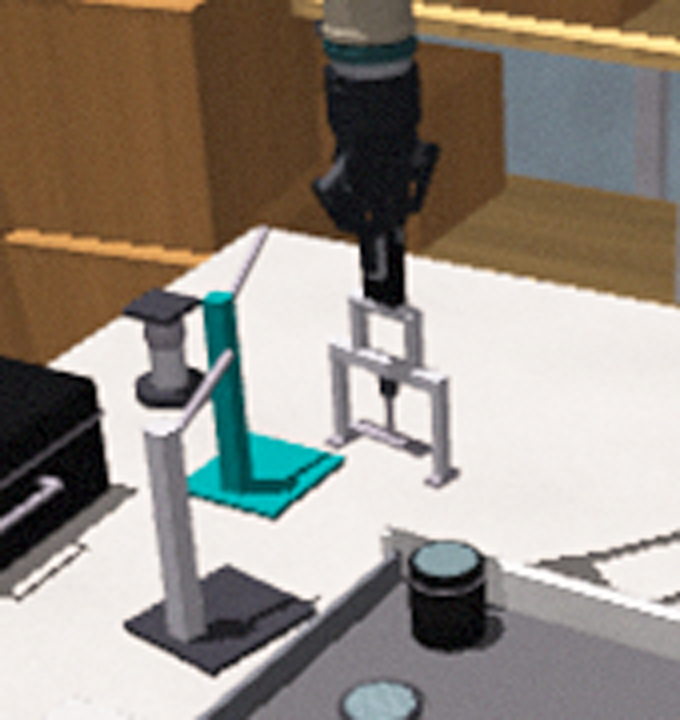

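View pics/t19.png

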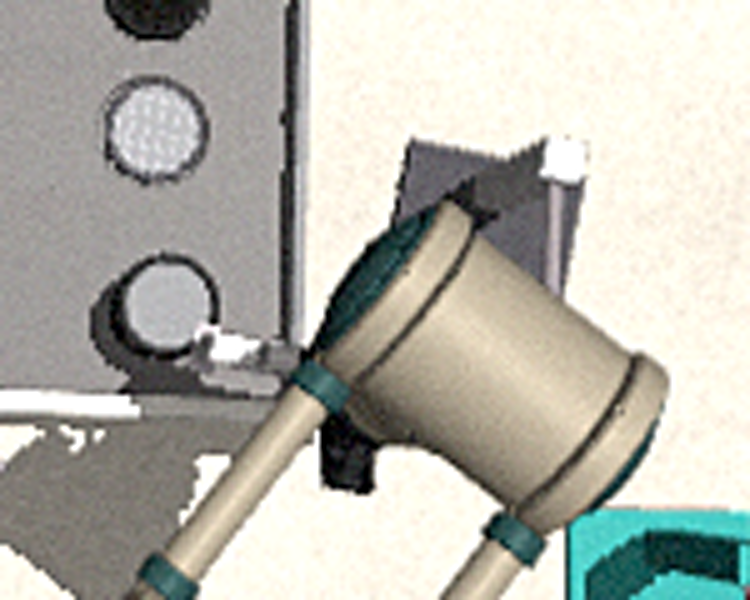

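{"method": "move_arm", "body": {
  "rows": [
    [[2,-15,4],0,5],
    [[6,-40,11],0,5],
    [[12,-66,19],0,5],
    [[18,-92,26],0,5],
    [[23,-112,32],0,5],
    [[24,-121,34],0,5],
    [[24,-121,34],0,5],
    [[24,-121,34],0,5]
  ]
}}

```text
clock: 17.68
position: [0.4211, -0.3593, 0.3131]
ee_rot: [0.711, 0.083, 0.694, -0.069]
contact_force: [0.1, 0.7, -5.1]
width: 0.0126
```

```bash
python3 plan.py 0.4205 -0.361 0.311 -12.5
cat > eye.py <<'E'
from plan import *
ST=(.4937,-.3771,np.radians(-12.5))
def stand_local(P):
    d=np.asarray(P)[:2]-ST[:2];c,s=np.cos(ST[2]),np.sin(ST[2]);return np.r_[c*d[0]+s*d[1],-s*d[0]+c*d[1],P[2]]
def w(l): 
    c,s=np.cos(ST[2]),np.sin(ST[2]);return np.array([ST[0]+c*l[0]-s*l[1],ST[1]+s*l[0]+c*l[1],l[2]])
if __name__=="__main__":
    s=manip.get_state();print("eye local mm",(stand_local(s["position"]-[0,0,.038])*1e3).round(1))
    S=viewer.get_image("scene");T=viewer.get_image("top")
    for im,cam,rc,sc,fn in((S,"scene",(170,90,270,230),5,sys.argv[1]+"s.png"),(np.clip(T.astype(int)*2,0,255).astype(np.uint8),"top",(340,180,440,270),7,sys.argv[1]+"t.png")):
        x0,y0,x1,y1=rc
        I=cv2.resize(np.ascontiguousarray(im[y0:y1,x0:x1,::-1]),None,fx=sc,fy=sc,interpolation=cv2.INTER_CUBIC)
        f=lambda P:tuple(int(v) for v in ((proj(cam,P)[0]+[1,0]-[x0,y0]+.5)*sc-.5).round())
        a=np.radians(35);cv2.line(I,f(w((.028,0,.205))),f(w((.028-.09*np.cos(a),0,.205+.09*np.sin(a)))),(0,0,255),1)
        if len(sys.argv)>2:
          p=s["position"];M=rot(s);yaw=np.arctan2(M[1,2],M[0,2]);ey=np.array([-np.sin(yaw),np.cos(yaw),0])
          q=[p-[0,0,.038]+ey*y+[0,0,z] for y,z in((.026,0),(-.026,0),(-.026,-.038),(.026,-.038))]
          for i in range(4): cv2.line(I,f(q[i]),f(q[(i+1)%4]),(0,200,0),1)
        cv2.imwrite(fn,I)
E
python3 eye.py pics/e20 1
```

```text
t 17.68 pos [ 0.4211 -0.3593  0.3131] jawyaw -12.43 w 12.6 F [ 0.09  0.71 -5.06] q [-0.85  0.2   1.4   0.03  1.53 -0.64]
shift [ 2.1 -1.8 -0.2] turn 0.0012 or -3.14 tilt -0.9995
eye local mm [-74.8   1.6 275.1]
```

View pics/e20s.png

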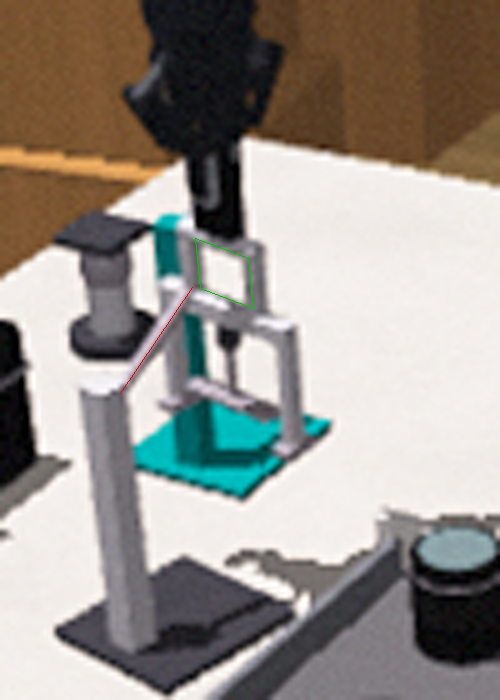

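View pics/e20t.png

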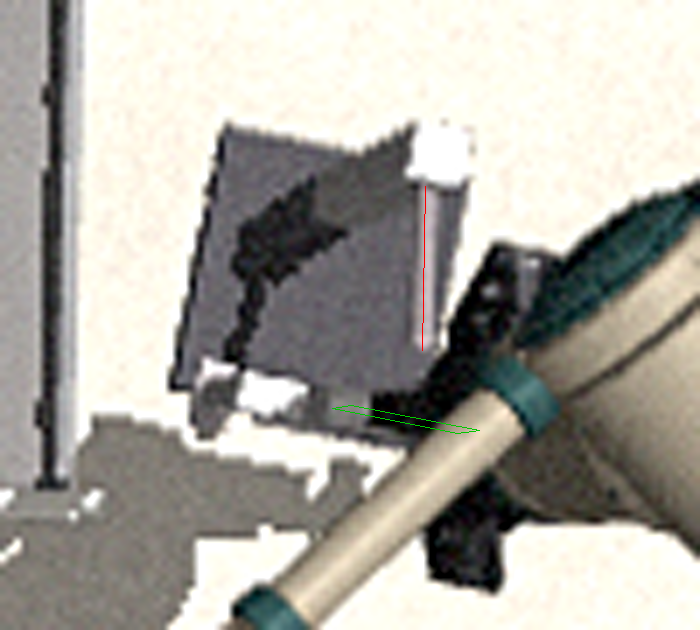

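```bash
cat > wp.py <<'E'
from eye import *
s=manip.get_state();M=rot(s)
for l in [tuple(map(float,a.split(","))) for a in sys.argv[1:]]:
    t=w(np.array(l)/1e3)+[0,0,.038];print(l,(M.T@(t-s["position"])*1e3).round(1))
print((stand_local(s["position"]-[0,0,.038])*1e3).round(1), s["contact_force"].round(1),s["clock"].round(2))
E
python3 wp.py -75,0,275 -46,0,276 -22,0,259 2,0,242 2,0,232
```

```text
(-75.0, 0.0, 275.0) [ 0.9 -2.3 -0.1]
(-46.0, 0.0, 276.0) [ 0.5 -2.3 28.9]
(-22.0, 0.0, 259.0) [18.1 -2.8 52.5]
(2.0, 0.0, 242.0) [35.6 -3.2 76.2]
(2.0, 0.0, 232.0) [45.6 -3.4 75.9]Traceback (most recent call last):
  File "wp.py", line 5, in <module>
    print((stand_local(s["position"]-[0,0,.038])*1e3).round(1), s["contact_force"].round(1),s["clock"].round(2))
                                                                                            ^^^^^^^^^^^^^^^^
AttributeError: 'float' object has no attribute 'round'
```

{"method": "move_arm", "body": {
  "rows": [
    [[0,-2,5],0,5],
    [[0,-2,13],0,5],
    [[0,-2,21],0,5],
    [[0,-2,27],0,5],
    [[0,-2,29],0,5],
    [[0,-2,29],0,5],
    [[0,-2,29],0,5]
  ]
}}

```text
clock: 18.37
position: [0.4489, -0.3667, 0.3143]
ee_rot: [0.711, 0.083, 0.695, -0.069]
contact_force: [-0.4, -0.1, -3.8]
width: 0.0125
```

```bash
sed -i 's/,s\["clock"\].round(2)//' wp.py; python3 wp.py -46,0,276 -22,0,259 2,0,242 2,0,232;  python3 eye.py pics/e21 1
```

```text
(-46.0, 0.0, 276.0) [ 0.2 -0.5 -0.1]
(-22.0, 0.0, 259.0) [17.8 -0.9 23.6]
(2.0, 0.0, 242.0) [35.3 -1.4 47.2]
(2.0, 0.0, 232.0) [45.3 -1.6 47. ]
[-46.    0.5 276.3] [-0.4 -0.1 -3.8]
eye local mm [-46.    0.5 276.3]
```

View pics/e21s.png

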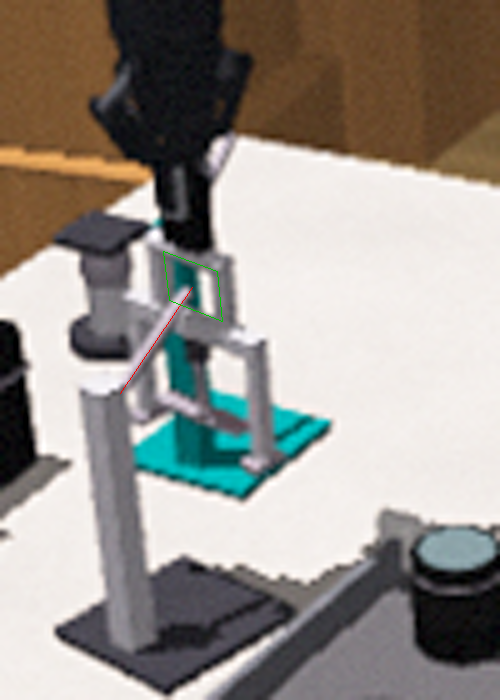

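View pics/e21t.png

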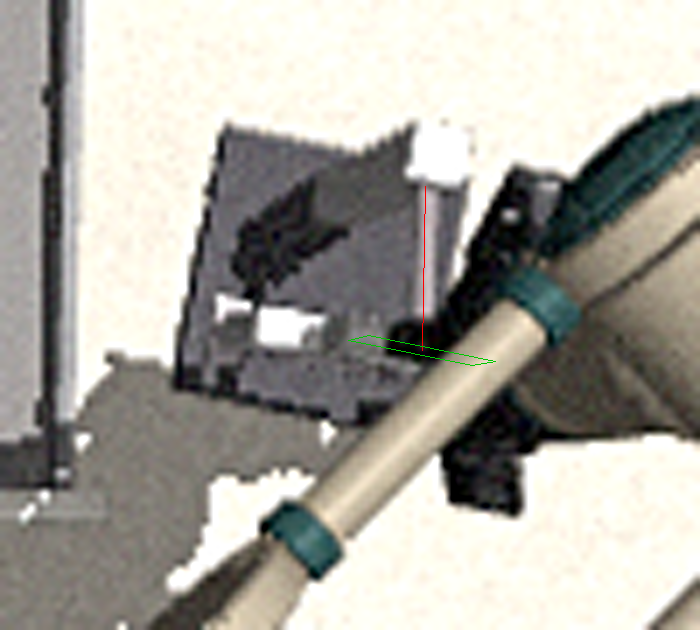

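The peg tip at (190,290 in the crop) sits inside the eye, centred. Next I follow the slant.

{"method": "move_arm", "body": {
  "rows": [
    [[4,0,6],0,5],
    [[11,-1,14],0,5],
    [[18,-1,24],0,5],
    [[25,-1,33],0,5],
    [[31,-1,41],0,5],
    [[35,-1,47],0,5],
    [[35,-1,47],0,5],
    [[35,-1,47],0,5]
  ]
}}

```text
clock: 19.13
position: [0.4954, -0.377, 0.2796]
ee_rot: [0.711, 0.083, 0.695, -0.069]
contact_force: [-0.9, 0.0, -4.7]
width: 0.0125
```

```bash
python3 wp.py 2,0,242 2,0,232 2,0,229;  python3 eye.py pics/e22 1
```

```text
(2.0, 0.0, 242.0) [-0.4 -0.4  0.3]
(2.0, 0.0, 232.0) [ 9.6 -0.7  0.1]
(2.0, 0.0, 229.0) [12.6 -0.7  0.1]
[  1.7   0.4 241.6] [-0.9  0.  -4.7]
eye local mm [  1.7   0.4 241.6]
```

View pics/e22s.png

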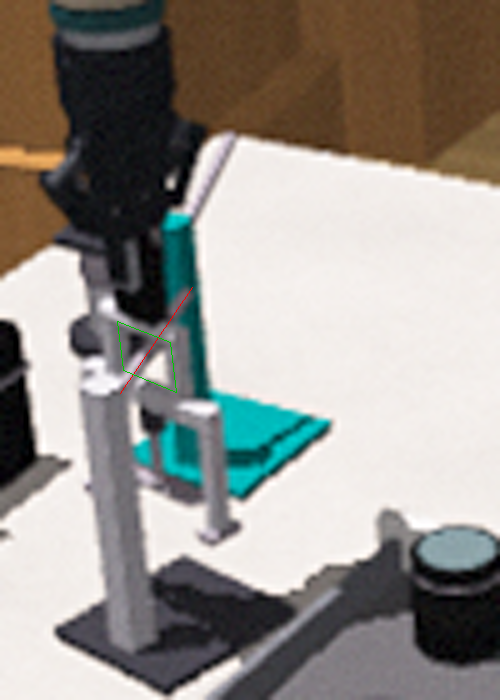

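{"method": "move_arm", "body": {
  "rows": [
    [[3,-1,0],0,5],
    [[6,-1,0],0,5],
    [[8,-1,0],0,5],
    [[9,-1,0],0,5],
    [[10,-1,0],0,5],
    [[10,-1,0],0,5]
  ]
}}

```text
clock: 19.73
position: [0.4951, -0.378, 0.2707]
ee_rot: [0.711, 0.083, 0.694, -0.07]
contact_force: [0.6, 0.4, -5.2]
width: 0.0128
```

```bash
python3 wp.py 2,0,232 2,0,229
```

```text
(2.0, 0.0, 232.0) [0.7 0.6 0.4]
(2.0, 0.0, 229.0) [3.7 0.5 0.3]
[  1.6  -0.6 232.7] [ 0.6  0.4 -5.2]
```

{"method": "move_arm", "body": {
  "rows": [
    [[1,0,0],0,5],
    [[2,0,0],0,5],
    [[3,0,0],0,5],
    [[4,0,0],0,5],
    [[4,0,0],0,5]
  ]
}}

```text
clock: 20.15
position: [0.4965, -0.3786, 0.2689]
ee_rot: [0.713, 0.082, 0.693, -0.07]
contact_force: [1.5, 0.7, 5.0]
width: 0.0128
```

```bash
python3 wp.py 2,0,229;  python3 eye.py pics/e23 1
```

```text
(2.0, 0.0, 229.0) [ 1.9  0.8 -1.1]
[  3.1  -0.8 230.9] [1.5 0.7 5. ]
eye local mm [  3.1  -0.8 230.9]
```

View pics/e23s.png

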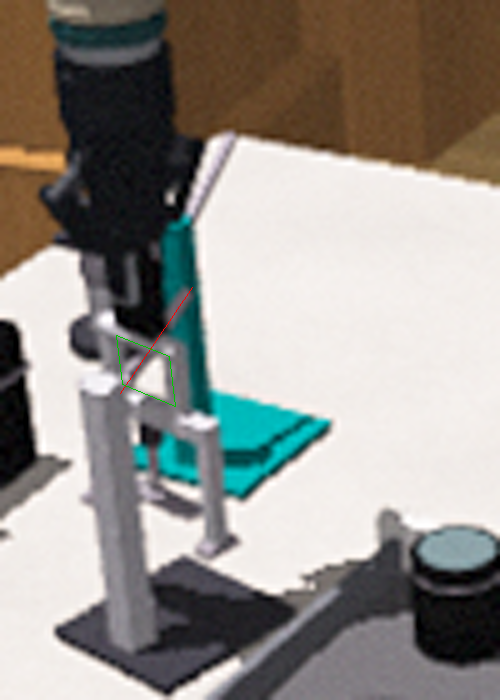

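It rests on the peg at the predicted height, with force going from -5 N to +5 N. I'll open gently.

{"method": "move_arm", "body": {
  "rows": [
    [[-1,0,0],0,5],
    [[-1,0,0],0,15],
    [[-1,0,0],0,17],
    [[-1,0,0],0,20],
    [[-1,0,0],0,24],
    [[-1,0,0],0,28],
    [[-1,0,0],0,32],
    [[-1,0,0],0,32]
  ]
}}

```text
clock: 20.92
position: [0.497, -0.3787, 0.2697]
ee_rot: [0.713, 0.082, 0.692, -0.07]
contact_force: [2.4, -0.5, -1.5]
width: 0.0322
```

```bash
python3 wp.py 2,0,229;  python3 eye.py pics/e24
```

```text
(2.0, 0.0, 229.0) [ 2.6  0.8 -1.7]
[  3.6  -0.8 231.7] [ 2.4 -0.5 -1.5]
eye local mm [  3.6  -0.8 231.7]
```

View pics/e24s.png

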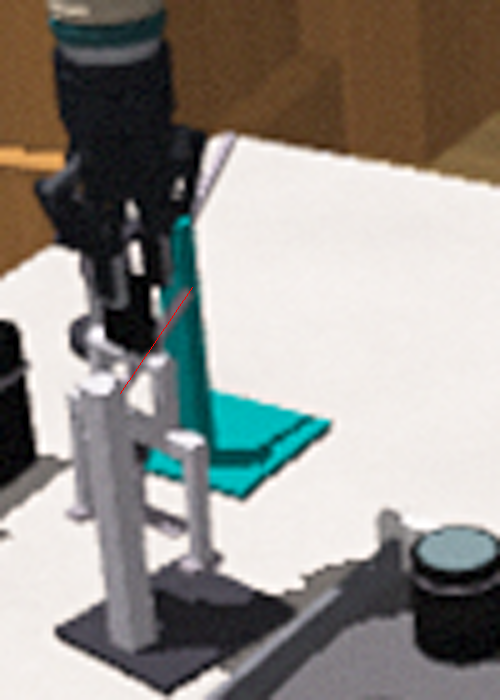

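View pics/e24t.png

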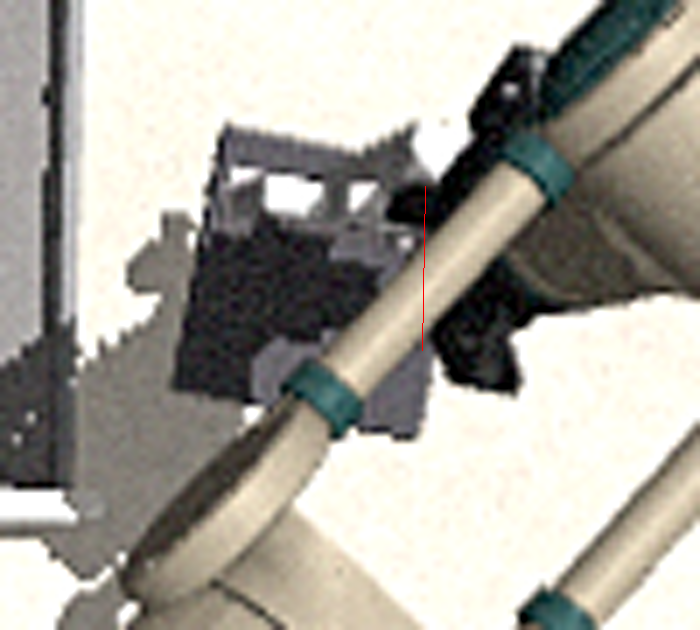

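The gauge slid down to the post and hangs by its eye, with the tab leaning on one finger. I'll open more, recentre, then rise.

{"method": "move_arm", "body": {
  "rows": [
    [[0,0,2],0,40],
    [[0,0,5],0,46],
    [[0,0,9],0,46],
    [[0,0,9],0,46],
    [[0,0,9],0,46],
    [[0,0,9],0,46]
  ]
}}

```text
clock: 21.52
position: [0.5057, -0.3806, 0.2699]
ee_rot: [0.713, 0.082, 0.693, -0.07]
contact_force: [-0.1, -1.1, -0.4]
width: 0.0462
```

```bash
python3 wp.py 2,0,229;  python3 eye.py pics/e25
```

```text
(2.0, 0.0, 229.0) [  2.7   0.8 -10.5]
[ 12.4  -0.8 231.9] [-0.1 -1.1 -0.4]
eye local mm [ 12.4  -0.8 231.9]
```

View pics/e25s.png

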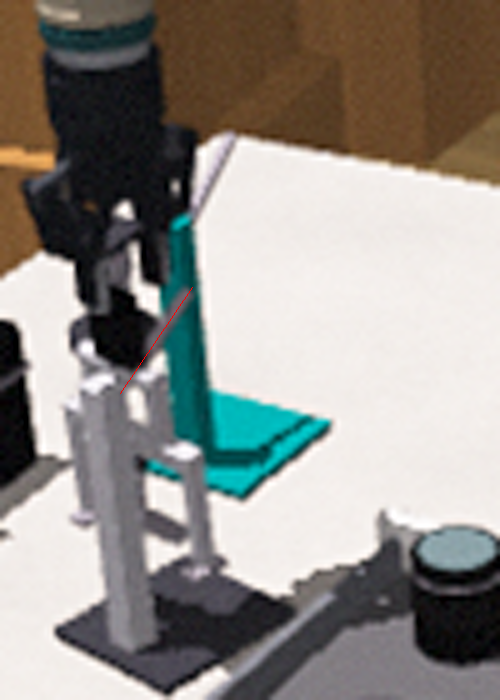

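{"method": "move_arm", "body": {
  "rows": [
    [[-5,0,0],0,46],
    [[-15,0,0],0,46],
    [[-35,0,0],0,46],
    [[-60,0,0],0,46],
    [[-90,0,0],0,46],
    [[-125,0,0],0,46],
    [[-150,0,0],0,46],
    [[-150,0,0],0,46]
  ]
}}

```text
clock: 22.28
position: [0.5019, -0.3836, 0.4278]
ee_rot: [0.717, 0.079, 0.689, -0.073]
contact_force: [-0.4, 0.7, 0.6]
width: 0.046
```

{"method": "move_arm", "body": {
  "rows": [
    [[0,20,-10],0,46],
    [[0,55,-35],0,46],
    [[0,90,-60],0,46],
    [[0,125,-85],0,46],
    [[0,160,-110],0,46],
    [[0,180,-130],0,46],
    [[0,180,-130],0,46],
    [[0,180,-130],0,46]
  ]
}}

```text
clock: 22.95
position: [0.4125, -0.1786, 0.4264]
ee_rot: [0.718, 0.078, 0.688, -0.073]
contact_force: [0.1, -1.0, -0.7]
width: 0.0461
```

```bash
python3 wp.py 2,0,229;  python3 eye.py pics/e26
python3 - <<'E'
from h import *
S=viewer.get_image("scene");T=viewer.get_image("top")
crop(S,160,130,460,300,2.6,"pics/s26.png")
crop(np.clip(T.astype(int)*2,0,255).astype(np.uint8),120,110,430,280,2.5,"pics/t26.png")
E
```

```text
(2.0, 0.0, 229.0) [ 162.4 -178.6  116.8]
[-122.3  176.3  388.4] [ 0.1 -1.  -0.7]
eye local mm [-122.3  176.3  388.4]
```

View pics/e26s.png

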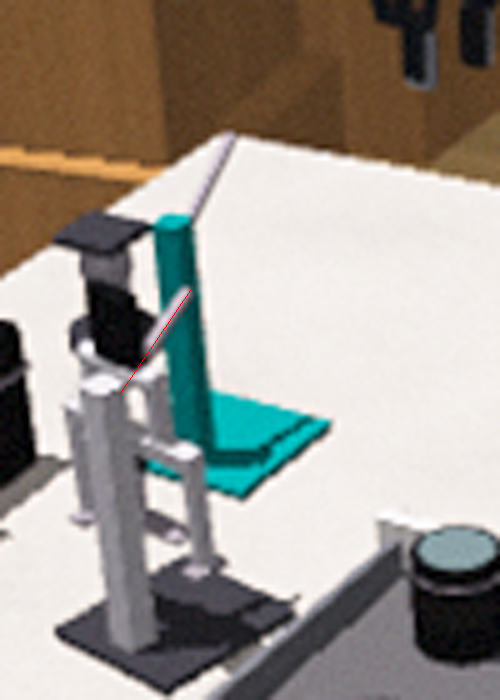

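View pics/e26t.png

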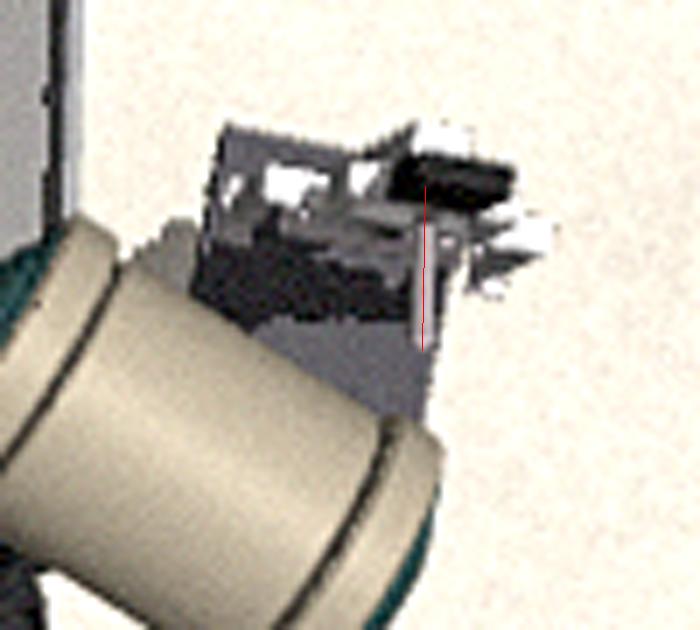

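View pics/s26.png

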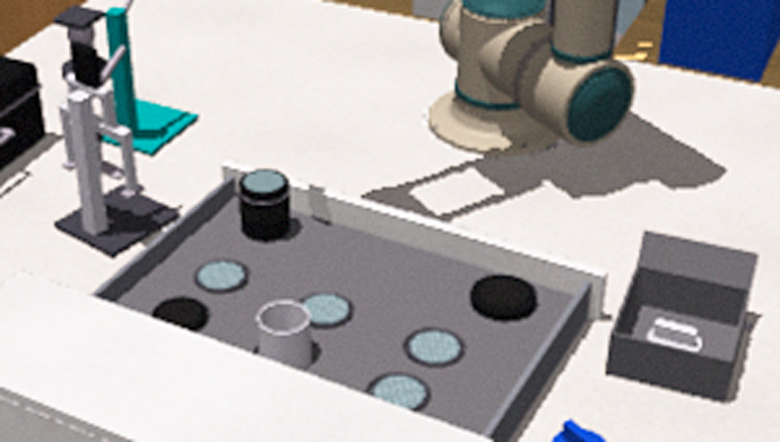

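View pics/t26.png

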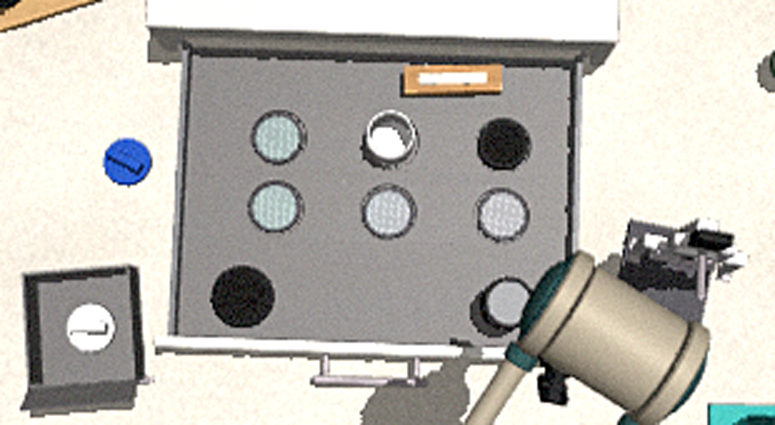

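```bash
cat > tilt.py <<'E'
from eye import *
from fit import un
from scipy.optimize import least_squares
def run(obs,label):
    def tf(p,l):
        Rm=(R.from_euler("z",p[3])*R.from_euler("y",p[4])*R.from_euler("x",p[5])).as_matrix()
        return p[:3]+Rm@((np.array(l)-[0,0,138])/1e3)
    f=lambda p:np.concatenate([proj(c,tf(p,l))[0]+[1,0]-px for c,l,px in obs])
    best=least_squares(f,[*w((.015,0,.222)),np.radians(-12.5),0,0],loss="soft_l1")
    p=best.x;print(label,"eye local",(stand_local(p[:3])*1e3).round(1),"yaw,pitch,roll",np.degrees(p[3:]).round(1));print(f(p).round(1).reshape(-1,2).tolist())
E
python3 - <<'E'
from tilt import *
a=lambda *p:un(p,170,90,5);b=lambda *p:un(p,340,180,7)
run([("scene",(0,58,0),a(203,568)),("scene",(0,-58,0),a(83,515)),("scene",(0,66,100),a(195,449)),("scene",(0,-66,100),a(75,402)),
("scene",(0,20,206),a(135,297)),("scene",(0,-20,206),a(90,274)),("top",(0,0,206),b(455,178)),("top",(0,66,100),b(265,180))],"fit")
E
python3 - <<'E'
from h import *
S=viewer.get_image("scene");T=viewer.get_image("top")
crop(S,175,140,220,215,9,"pics/s27.png")
E
```

```text
fit eye local [ 22.3  -0.6 217.4] yaw,pitch,roll [-11.3   1.2  -1.8]
[[-0.2, 0.6], [0.6, 0.0], [0.7, 0.8], [-2.4, -2.0], [0.0, -0.6], [0.5, 0.5], [1.4, -0.2], [-0.6, 0.1]]
```

View pics/s27.png

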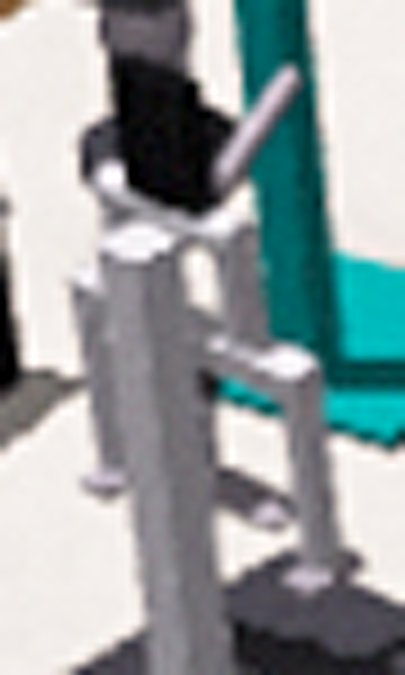

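Run:
```python
from h import *
T0=np.load("masks0.npz")["S"].astype(int);S=viewer.get_image("scene").astype(int)
d=np.abs(S-T0).sum(2)[220:300,200:370]; print("changed px in drawer region",(d>90).sum(), np.argwhere(d>90).mean(0)[::-1]+[200,220])
s=manip.get_state();print(s["clock"],s["qd"].round(3),manip.sign_off())
```

```text
changed px in drawer region 463 [295.32613391 247.825054  ]
the job is handed in; nothing more can be done
23.3 [ 0.003 -0.001  0.004  0.002  0.003 -0.   ] None
```

I did all three steps and handed the job in at 23.3 s; `sign_off` reports no verdict.

- **Lid:** It lies flat on the side bin's floor, seen in both cameras.
- **Reading:** The gauge stood over the tin with the fingers open for over a second. Both feet were on the liner, the strip was pushed up to about 34 mm by the overlay, and it was 3–5 mm off the tin's axis. I then regripped it and hung it.
- **Hanging:** On letting go, the gauge slid about 15–20 mm down the peg and came to rest against the post. My last fit puts the eye at x = 22, y = -1, z = 217 mm in the stand's frame, tilted about 2°. That is inside the limits, but x is only about 10 mm from its bound.
- **Everything else:** The tin stands in its well and the other drawer items look unmoved. I judged that by eye. The closing image comparison only counted changed pixels (463, centred where the gauge, lid and shadows changed), so it does not confirm it by measurement. The arm stood clear.

**Checks that disagreed:**
- The two cameras differed by up to about 7 mm along y. I settled this against the known fingertip position.
- In the last fit, one bridge-end point was off by about 3 pixels.
- The tool picked up a tilt of about 1.7–2° during fast moves. It did no visible harm.

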